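# Change the reagent bottles of a bench analyser

## Robot

A 7-joint arm with a two-finger parallel gripper is mounted at the origin on a cart in front of the work surface, level with it; the furniture and walls round the work are solid. World frame = base frame: x ahead of the robot, y to its left, z up, the work surface at z = 0. Lengths are in m, angles in rad, forces in N, time in s.
With the tool pointing down it reaches from about 0.4 to 0.85 m from the base axis. Payload 10.4 kg.
Tool frame: the origin (TCP) lies on the centre line of the jaws, within the pads' length; the fingertips stand 17 mm ahead of it and the grasp point (between the pads) lies 2 mm behind it (manip.tcp_to_tips is the distance from the TCP to the fingertips, in m); z points along the fingers, x is the direction in which the jaws open and shut, and the axes are right-handed (so a half turn about z gives the same grasp; the last joint's range is limited). The gripper opens to 85 mm and grips with 20 to 120 N. Pads are 22 mm wide; open, the fingers measure 114 mm over their backs; the gripper's body (76 mm by 85 mm) begins 54 mm behind the grasp point. The pads swing forward as they close: fully open they stand 13 mm farther back than shut.
Start: joints at [1.187, 0.332, -0.065, 1.46, 0.022, 1.35, -0.088], TCP at [0.221, -0.585, 0.215] pointing down, gripper open.
Joint ranges: [-2.6, 2.6], [-0.5, 2.12], [-1.47, 1.34], [0.16, 2.42], [-1.27, 4.41], [0.06, 2.06], [-2.6, 2.6]. Speed limits (rad/s): [2.22, 2.22, 2.79, 2.79, 3.14, 3.14, 3.14].

## Interface

Orientations are given as a unit quaternion [x, y, z, w].
In Python, from workcell import manip gives the robot as it stands.
- The arm moves only by the shell command python3 -m pendant 'ROWS' [FORCE]. ROWS is JSON, a list of rows, each a list of 3 entries, a list of its own where there are three numbers: the shift along the world's x, y, z in cm, then the turn, a rotation vector about the world's x, y, z in degrees, then the closure in counts, from 0 (fully open) to 255 (shut). A call has 1 to 12 rows; each row shifts and turns the pose as measured when the row begins; what a row does not reach is not made up. A row lasts 1/8 s, in which the tool goes at most 62.5 mm and 10.7 degrees, less where a joint would pass 70% of its speed; a pose out of reach is approached as far as the arm can. A call is refused whole if a number of a shift passes 6.25 or a number of a turn 10.7, either way. A call with a gripper value outside its range is refused whole. The fingers move at their own pace and stop on an object; FORCE is the grip in N (left out, the last holds). Time passes only in rows, so rows that do not move let the fingers close. It gives the time, the measured TCP pose, the force and the opening at its end, in the units of the state.
- manip.get_obs(): the state, without advancing time (a new reading comes with each control period).
- manip.camera(name): name is "side" or "top"; returns a dict with "pixels" (420x560x3 uint8, red, green, blue), "range_z" (420x560 float32, m along the optical axis (not along the pixel's ray), 0 where there is no reading), "K" (3x3 intrinsics, pixels), "origin" and "rotation" of the camera in the world. Camera axes: x right, y down, z forward; pixel columns grow to the right and rows downward; lengths in m; the calibration is good to about 2 mm. A picture is of the moment at which its call begins.
- manip.hand_in(): hands the job in, once; it reports no verdict.
The state is a dict: "clock": time; "joint_pos": joint angles; "joint_velocities": joint speeds; "tau": joint torques, N m; "position": TCP position; "ee_rot": TCP orientation; "ft_force": force on the tool from outside, world axes, zero at the start; "torque": the same for the moment, N m; "grip_width": opening from 0.0 (shut) to 1.0 (fully open).
Only numpy, scipy, OpenCV 4.12 (cv2) and the standard library are available. Lean on these libraries where they do the work, as an engineer would, in place of code of your own. Each camera call takes 0.05 s, during which the arm holds its last target.

## Task

The analyser's reagent drawer stands open. Put the used bottles that are in it into the red waste tray, seat every fresh bottle from the grey carrier upright and right down in a drawer socket of its own size, and then push the drawer fully home until it snaps in. Do not disturb the vial and the dropper bottle standing around.

Things in the scene. Friction and masses are not known exactly. Their poses are not given: they have to be found in the camera images.
- fresh_1_mid (a point): Fresh bottle, white conical body, ribbed grey cap. LARGE: 71 mm tall; cone from 22 mm diameter at the foot to 40 mm at 40 mm up, cap 41 mm diameter above that. Point: on its axis, 35.5 mm above the foot; z: foot to cap. Grip the cap from above. Starts in some cell of the carrier; None all along if absent.
- fresh_2_mid (a point): Fresh bottle, white conical body, ribbed grey cap. SMALL: 62 mm tall; cone from 16 mm diameter at the foot to 30 mm at 31 mm up, cap 31 mm diameter above that. Point: on its axis, 31 mm above the foot; z: foot to cap. Grip the cap from above. Starts in some cell of the carrier; None all along if absent.
- fresh_3_mid (a point): Fresh bottle, white conical body, ribbed grey cap. LARGE: 71 mm tall; cone from 22 mm diameter at the foot to 40 mm at 40 mm up, cap 41 mm diameter above that. Point: on its axis, 35.5 mm above the foot; z: foot to cap. Grip the cap from above. Starts in some cell of the carrier; None all along if absent.
- fresh_4_mid (a point): Fresh bottle, white conical body, ribbed grey cap. SMALL: 62 mm tall; cone from 16 mm diameter at the foot to 30 mm at 31 mm up, cap 31 mm diameter above that. Point: on its axis, 31 mm above the foot; z: foot to cap. Grip the cap from above. Starts in some cell of the carrier; None all along if absent.
- used_1_mid (a point): Used bottle, white conical body, ribbed grey cap. LARGE: 71 mm tall; cone from 22 mm diameter at the foot to 40 mm at 40 mm up, cap 41 mm diameter above that. Point: on its axis, 35.5 mm above the foot; z: foot to cap. Grip the cap from above. Starts seated in socket_1; None all along if absent.
- used_2_mid (a point): Used bottle, white conical body, ribbed grey cap. SMALL: 62 mm tall; cone from 16 mm diameter at the foot to 30 mm at 31 mm up, cap 31 mm diameter above that. Point: on its axis, 31 mm above the foot; z: foot to cap. Grip the cap from above. Starts seated in socket_2; None all along if absent.
- used_3_mid (a point): Used bottle, white conical body, ribbed grey cap. LARGE: 71 mm tall; cone from 22 mm diameter at the foot to 40 mm at 40 mm up, cap 41 mm diameter above that. Point: on its axis, 35.5 mm above the foot; z: foot to cap. Grip the cap from above. Starts seated in socket_3; None all along if absent.
- socket_1 (a point): LARGE conical socket in the drawer's deck, no. 1 from the left of a row of four 60 mm apart (large, small, large, small). Point: centre of its mouth, level with the deck, 70 mm above the worktop; moves with the drawer. x: drawer's closing direction, z up. Mouth 34 mm, taper as the bottles', 36 mm deep. A bottle of its size seats with its point 8 mm above this.
- socket_2 (a point): SMALL conical socket in the drawer's deck, no. 2 from the left of a row of four 60 mm apart (large, small, large, small). Point: centre of its mouth, level with the deck, 70 mm above the worktop; moves with the drawer. x: drawer's closing direction, z up. Mouth 25 mm, taper as the bottles', 36 mm deep. A bottle of its size seats with its point 10 mm above this.
- socket_3 (a point): LARGE conical socket in the drawer's deck, no. 3 from the left of a row of four 60 mm apart (large, small, large, small). Point: centre of its mouth, level with the deck, 70 mm above the worktop; moves with the drawer. x: drawer's closing direction, z up. Mouth 34 mm, taper as the bottles', 36 mm deep. A bottle of its size seats with its point 8 mm above this.
- socket_4 (a point): SMALL conical socket in the drawer's deck, no. 4 from the left of a row of four 60 mm apart (large, small, large, small). Point: centre of its mouth, level with the deck, 70 mm above the worktop; moves with the drawer. x: drawer's closing direction, z up. Mouth 25 mm, taper as the bottles', 36 mm deep. A bottle of its size seats with its point 10 mm above this.
- drawer_body (a joint): Reagent drawer: 0 = home, grows as it comes out to 0.150 (m). Slides with about 2.5 N friction; from 16 to 8 mm before home a sprung ball resists with up to 5 N more, after that it pulls the drawer home. The opening clears 52 mm above the deck (seated caps reach 44 mm): a bottle not right down in a socket of its size catches.
- drawer_front (a point): Outer face of the drawer's flat white front panel, at mid-width, 100 mm above the worktop; x: closing direction. The panel is 284 mm wide, from 12 to 126 mm above the worktop; its inner face is 79 mm from the row of sockets. Push here. Moves with the drawer.
- analyser: White bench analyser, fixed, 290 mm wide. Origin: foot of its front face at mid-width; x points into it (the drawer's closing direction), z up. 152 mm high to 140 mm behind the front face, then a tower 264 mm high. The row of sockets stands (drawer value - 78 mm) before the front face.
- carrier: Loose grey carrier, an open box 56 (x) x 212 (y) mm, 32 mm high, walls and floor 3 mm; cross walls make four cells in a row along y, each 50 x 49 mm. Origin: centre of its underside.
- waste_tray: Loose shallow red tray for waste, 150 (its x) x 220 (its y) mm, rim 28 mm high, floor and walls 2 mm. Origin: centre of its underside.
- vial_near: Bystander: white screw-cap vial, 30 mm diameter, 73 mm tall, loose. Origin: centre of its underside. To be left alone.
- dropper_near: Bystander: dropper bottle, 29 mm diameter, 100 mm tall, loose. Origin: centre of its underside. To be left alone.
Not all that is in view belongs to the job. What is shaped like the part that bears fresh_4_mid but orange or purple is not meant.

How it is judged:
By the outcome, as a careful person would: the job done as asked, in the order asked, and still so for the second after the job is handed in, with the robot touching nothing.
Of fresh_1, fresh_2, fresh_3, fresh_4 only 3 to 4 are there at a start; the rules pass over those that are not, and their reading is None.
Of used_1, used_2, used_3 only 2 to 3 are there at a start; the rules pass over those that are not, and their reading is None.
At some moment in a run one of waste_tray, carrier may be knocked a few centimetres aside while the robot is not near it.
Once in a run the grip may slacken for a moment while it holds something.
It also fails if it takes over 210 s, if anything falls off the work surface, if the arm or the gripper's body presses on something with over 40 N, if the wrist force passes 120 N, or if a joint passes its speed limit or range.

## Working session

There is one attempt and no reset: what is moved stays moved. The work goes in short steps, Python scripts to look and compute and a shell command to move; the robot and the scene stay as the last step left them, time stands still between calls to the robot, and variables do not carry over. Pictures are saved under pics/ and viewed, and the job is handed in when it is done.

```bash
ls; mkdir -p pics
cat > h.py <<'E'
import numpy as np, cv2
from workcell import manip
def snap(name,fn,crop=None,scale=1):
    c=manip.camera(name); im=c["pixels"][:,:,::-1].copy()
    np.savez("last_%s.npz"%name,**{k:np.array(v) for k,v in c.items()})
    if crop: im=im[crop[1]:crop[3],crop[0]:crop[2]]
    if scale!=1: im=cv2.resize(im,None,fx=scale,fy=scale,interpolation=cv2.INTER_CUBIC)
    cv2.imwrite("pics/"+fn,im); return c
def cloud(c):
    K=np.array(c["K"]);z=np.array(c["range_z"],float)
    v,u=np.mgrid[:z.shape[0],:z.shape[1]]
    P=np.stack([(u-K[0,2])/K[0,0]*z,(v-K[1,2])/K[1,1]*z,z],-1)
    W=P@np.array(c["rotation"]).T+np.array(c["origin"])
    W[z==0]=np.nan
    return W
def load(name):
    return dict(np.load("last_%s.npz"%name))
def obs():
    o=manip.get_obs(); print("t",round(o["clock"],2),"p",np.round(o["position"],4),"q",np.round(o["ee_rot"],3),"F",np.round(o["ft_force"],1),"w",round(float(o["grip_width"]),3)); return o
E
python3 - <<'E'
from h import *
o=obs(); print(np.round(o["joint_pos"],3))
for n in("top","side"):
    c=snap(n,n+"0.png"); print(n,c["K"],c["origin"],c["rotation"])
E
```

```text
pics
t 0.0 p [ 0.2205 -0.5844  0.2145] q [ 0.823 -0.569 -0.001 -0.   ] F [ 0.4 -0.6  0.5] w 0.999
[ 1.187  0.333 -0.065  1.461  0.022  1.35  -0.089]
top [[394.55532985   0.         281.54900294]
 [  0.         394.55532985 211.7722863 ]
 [  0.           0.           1.        ]] [0.35906526 0.03112961 1.12542322] [-0.69796971  0.70855539 -0.07371131  0.07317233]
side [[421.96296347   0.         280.37008495]
 [  0.         421.96296347 205.87203822]
 [  0.           0.           1.        ]] [0.24409582 0.73001857 0.75959145] [-0.19730778  0.88831631 -0.40355379  0.0954364 ]
```

Run:
```python
s=open('h.py').read()
s=s.replace('P@np.array(c["rotation"]).T','P@R.from_quat(c["rotation"]).as_matrix().T').replace('from workcell','from scipy.spatial.transform import Rotation as R\nfrom workcell')
open('h.py','w').write(s)
```

```text
(no output)
```

View pics/top0.png

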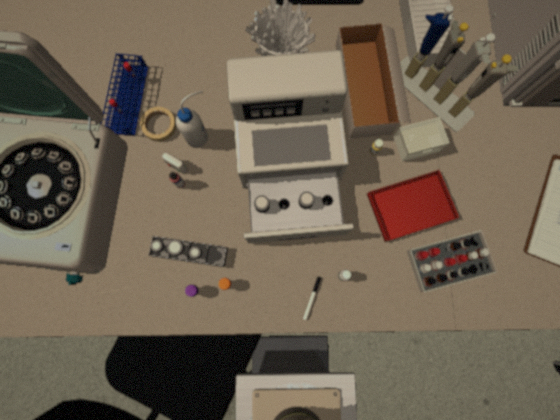

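View pics/side0.png

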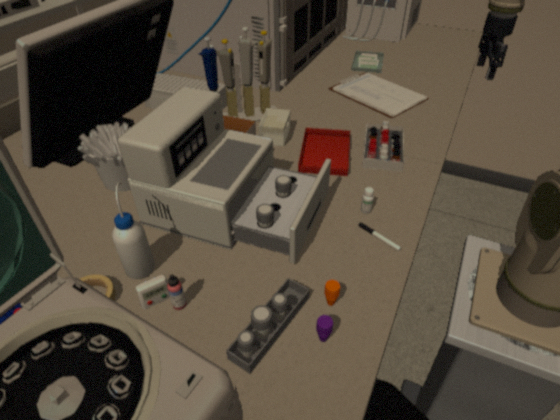

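Run:
```python
from h import *
c=load("top"); W=cloud(c); im=c["pixels"][:,:,::-1]
cv2.imwrite("pics/t0a.png",cv2.resize(im[160:300,140:370],None,fx=3.4,fy=3.4,interpolation=cv2.INTER_CUBIC))
cv2.imwrite("pics/t0b.png",cv2.resize(im[150:300,330:500],None,fx=4,fy=4,interpolation=cv2.INTER_CUBIC))
def p(n,u,v,r=1): print(n,np.round(np.nanmedian(W[v-r:v+r+1,u-r:u+r+1].reshape(-1,3),0),4))
for n,u,v in [("u1",262,203),("u3",306,200),("f a",156,245),("f b",175,248),("f c",195,252),("cell4",215,254),("tray",413,206),("vial",345,275),("drop",176,180),("orange",225,283),("purple",192,290),("deck",295,220),("table",290,260),("rail",300,237)]: p(n,u,v)
```

```text
u1 [0.5971 0.0798 0.1139]
u3 [ 0.6035 -0.0362  0.1134]
f a [0.4963 0.3684 0.0658]
f b [0.4862 0.3153 0.0748]
f c [0.476  0.2627 0.065 ]
cell4 [0.4766 0.2195 0.0024]
tray [ 0.6078 -0.355   0.0024]
vial [ 0.4083 -0.1358  0.0734]
drop [0.6766 0.3209 0.0701]
orange [0.3927 0.1811 0.0643]
purple [0.3758 0.2686 0.0617]
deck [ 0.5589 -0.0076  0.0712]
table [ 0.4565  0.0065 -0.0021]
rail [ 0.5154 -0.0206  0.0581]
```

View pics/t0a.png

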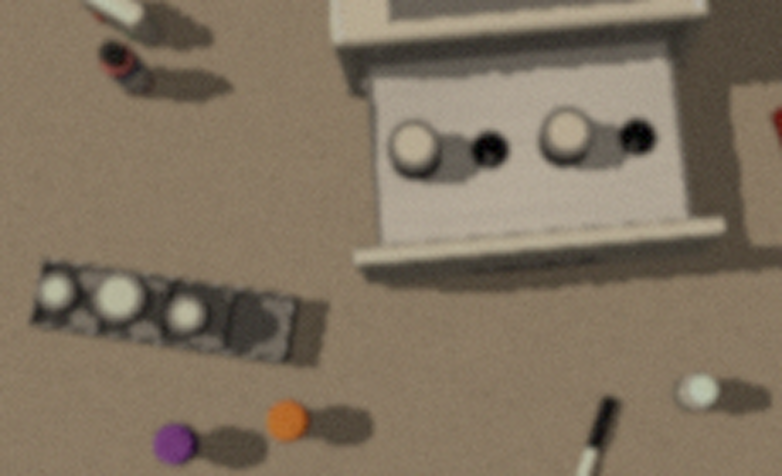

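View pics/t0b.png

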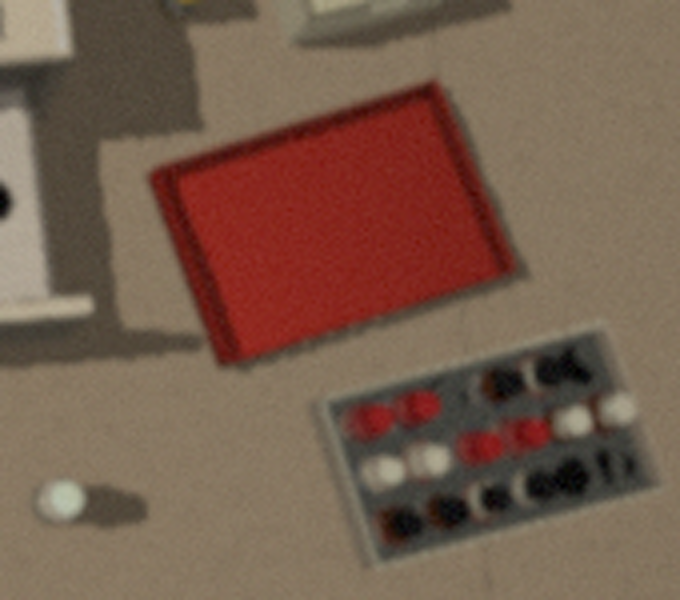

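```bash
cat >> h.py <<'E'
def caps(W,seed,r=0.03,ztop=None,dz=0.008):
    d=np.hypot(W[...,0]-seed[0],W[...,1]-seed[1]); 
    m=(d<r)&np.isfinite(W[...,2])
    if ztop is None: ztop=np.percentile(W[m][:,2],90)
    m&=np.abs(W[...,2]-ztop)<dz
    P=W[m]
    (x,y),rad=cv2.minEnclosingCircle(P[:,:2].astype(np.float32)*1000)
    return np.round([x/1000,y/1000,np.median(P[:,2]),P[:,0].mean(),P[:,1].mean()],4),round(rad,1),len(P)
E
python3 - <<'E'
from h import *
for n in("top","side"):
    W=cloud(load(n)); print(n)
    for s,z in [((.597,.08),.114),((.6035,-.0362),.114),((.496,.368),.065),((.486,.315),.074),((.476,.263),.065),((.408,-.136),.073),((.677,.321),.09)]:
        print(s,*caps(W,s,ztop=z))
    m=(W[...,2]<.03)&(W[...,2]>-.005)
c=load("top");W=cloud(c)
hsv=cv2.cvtColor(c["pixels"],cv2.COLOR_RGB2HSV)
m=((hsv[...,0]<8)|(hsv[...,0]>172))&(hsv[...,1]>150)
m[:, :360]=0; m[240:]=0
P=W[m];P=P[np.isfinite(P[:,2])]; print(len(P),np.round(np.percentile(P[:,2],[2,50,98]),3)); b=cv2.minAreaRect((P[:,:2]*1000).astype(np.float32));print(b); 
# carrier
d=(np.abs(W[...,0]-.48)<.09)&(np.abs(W[...,1]-.29)<.14)&(W[...,2]>.022)&(W[...,2]<.042)
P=W[d];print(len(P),cv2.minAreaRect((P[:,:2]*1000).astype(np.float32)))
# sockets
gray=cv2.cvtColor(c["pixels"],cv2.COLOR_RGB2GRAY)
for (u,v) in[(284,204),(327,200)]:
    print(gray[v-5:v+6,u-6:u+7])
# front panel
d=(np.abs(W[...,0]-.52)<.05)&(np.abs(W[...,1]-.02)<.2)&(W[...,2]>.115)&(W[...,2]<.135)
P=W[d];print(len(P),cv2.minAreaRect((P[:,:2]*1000).astype(np.float32)))
E
```

```text
top
(0.597, 0.08) [0.5997 0.0818 0.1128 0.5998 0.082 ] 20.6 186
(0.6035, -0.0362) [ 0.6091 -0.0376  0.1128  0.6087 -0.037 ] 20.5 185
(0.496, 0.368) [0.4959 0.368  0.0649 0.4962 0.368 ] 15.6 108
(0.486, 0.315) [0.4911 0.3164 0.074  0.4902 0.3158] 21.5 193
(0.476, 0.263) [0.4771 0.2649 0.0648 0.4766 0.2641] 16.0 109
(0.408, -0.136) [ 0.4116 -0.1396  0.0723  0.4114 -0.1392] 11.6 66
(0.677, 0.321) [0.6871 0.3279 0.0876 0.6856 0.3261] 10.8 42
side
(0.597, 0.08) [0.598  0.0835 0.1124 0.596  0.087 ] 22.1 193
(0.6035, -0.0362) [ 0.6064 -0.0341  0.1123  0.6053 -0.0325] 21.4 155
(0.496, 0.368) [0.4938 0.3626 0.0646 0.4924 0.372 ] 24.6 236
(0.486, 0.315) [0.4876 0.3193 0.0738 0.4862 0.321 ] 21.3 344
(0.476, 0.263) [0.4732 0.2683 0.0647 0.4727 0.2695] 15.8 186
(0.408, -0.136) [ 0.4084 -0.1375  0.0713  0.4079 -0.1348] 12.5 56
(0.677, 0.321) [0.6833 0.3306 0.0879 0.6813 0.3322] 10.4 76
3943 [-0.002  0.003  0.027]
((607.6924438476562, -347.04852294921875), (149.2994384765625, 222.1908416748047), 16.90199089050293)
327 ((484.46759033203125, 292.54473876953125), (212.48223876953125, 56.17913055419922
[... 640 characters left out ...]
4 120  93  77  73  84  94 118 142 154 161]
 [143 139 111  78  54  31  30  40  47  78 115 143 157]
 [117 105  74  38  25   6   8  20  18  44  76 119 150]
 [ 89  66  35  11  12   6   9  21   2  16  44  99 140]
 [ 79  48  21   2   5  10   6   2   5   3  34  80 129]
 [ 76  50  13  16   9  18  14  10   0  13  17  67 118]
 [ 82  56  26   3  23  33  23  11  13   7  30  75 122]
 [ 84  68  36  31  40  40  34  18  12  20  46  93 139]
 [ 93  82  52  38  50  44  36  13  16  35  71 116 151]
 [ 97  86  71  61  64  56  50  46  54  81 105 141 158]
 [ 99  94  90  98 106  98  93  96 109 129 145 159 165]]
630 ((521.8184204101562, -14.703750610351562), (15.05976676940918, 282.5870056152344), 4.2156829833984375)
```

The picture shows two large used bottles at (262,203) and (306,200), i.e. sockets 1 and 3, with sockets 2 and 4 dark and empty at (284,204) and (327,200). The carrier holds small, large, small at (156,245), (175,248) and (195,252), with its 4th cell empty. The orange and purple bottles at (225,283) and (192,290) are not meant. Heights fit: used caps at 0.113, fresh caps at 0.065, 0.074 and 0.065.

I'll take used_3 first.

```bash
python3 -m pendant '[[[3.2,4.5,0.3],[0,0,5.8],0],[[3.2,4.5,0.3],[0,0,5.8],0],[[3.2,4.5,0.3],[0,0,5.8],0],[[3.2,4.5,0.3],[0,0,5.8],0],[[3.2,4.5,0],[0,0,5.8],0],[[3.2,4.5,0],[0,0,5.8],0],[[3.2,4.5,0],[0,0,5.8],0],[[3.2,4.5,0],[0,0,5.8],0],[[3.2,4.5,0],[0,0,5.8],0],[[3.2,4.5,0],[0,0,5.8],0],[[3.2,4.5,0],[0,0,5.8],0],[[3.2,4.5,0],[0,0,5.8],0]]' 40
cat >> h.py <<'E'
def to(x,y,z=None,jaw=0.0):
    o=obs(); p=np.array(o["position"]); M=R.from_quat(o["ee_rot"]).as_matrix()
    a=np.degrees(np.arctan2(M[1,0],M[0,0])); 
    zz=M[:,2]; tilt=np.degrees(np.cross(zz,[0,0,-1]))
    print("d cm",np.round((x-p[0])*100,2),np.round((y-p[1])*100,2),None if z is None else np.round((z-p[2])*100,2),"jaw",round(a,1),"turn",round((jaw-a+90)%180-90,1),"tiltfix",np.round(tilt,2))
E
python3 -c "
from h import *
to(.6078,-.0359,.25)"
```

```text
clock: 1.6
position: [0.6081, -0.0292, 0.2231]
ee_rot: [1.0, 0.017, -0.003, 0.002]
ft_force: [0.4, -0.7, 0.2]
grip_width: 0.998
t 1.6 p [ 0.6081 -0.0292  0.2231] q [ 1.     0.017 -0.003  0.002] F [ 0.4 -0.7  0.2] w 0.998
d cm -0.03 -0.67 2.69 jaw 1.9 turn -1.9 tiltfix [ 0.21 -0.34  0.  ]
```

```bash
python3 -m pendant '[[[0,-0.7,-2],[0,0,1],0],[[0,0,-3],[0,0,1],0],[[0,0,-1],[0,0,0],0]]'
python3 -c "
from h import *
to(.6078,-.0359,.1)
snap('side','s1.png',(180,100,400,300),3);snap('top','t1.png',(220,150,380,270),4)"
```

```text
clock: 1.98
position: [0.6091, -0.0309, 0.1604]
ee_rot: [0.999, 0.039, -0.003, 0.0]
ft_force: [-0.5, 0.4, 0.7]
grip_width: 0.998
t 1.98 p [ 0.6091 -0.0309  0.1604] q [ 0.999  0.039 -0.003  0.   ] F [-0.5  0.4  0.7] w 0.998
d cm -0.13 -0.5 -6.04 jaw 4.5 turn -4.5 tiltfix [ 0.05 -0.38  0.  ]
```

View pics/s1.png

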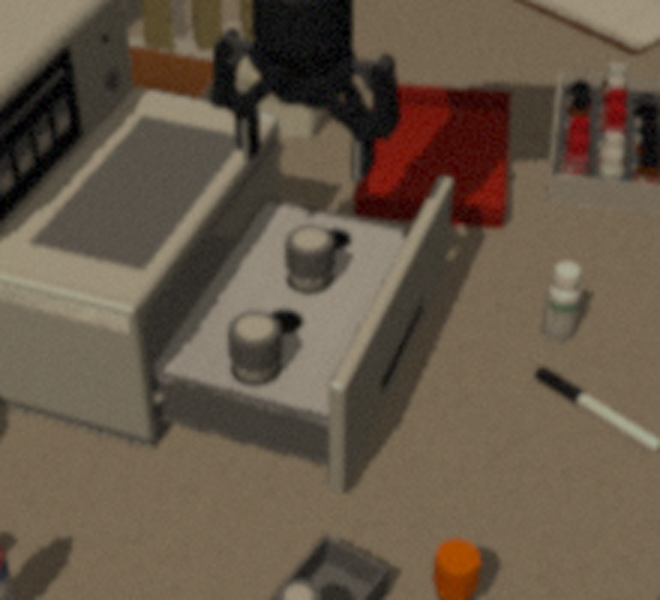

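View pics/t1.png

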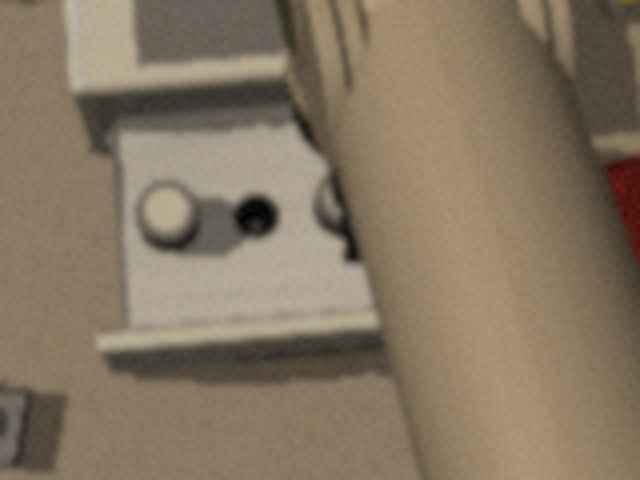

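```bash
cat >> h.py <<'E'
def proj(c,p):
    q=R.from_quat(c["rotation"]).as_matrix().T@(np.array(p)-np.array(c["origin"])); K=np.array(c["K"]); return np.round([K[0,0]*q[0]/q[2]+K[0,2],K[1,1]*q[1]/q[2]+K[1,2]],1)
E
python3 -c "
from h import *
c=load('side'); p=np.array([.6091,-.0309,.1604]); j=np.array([.997,.078,0])
for s in(-1,1):
  for dz in (-.017,-.004): print(s,dz,(proj(c,p+s*j*.045+[0,0,dz])-[180,100])*3)
W=cloud(c)
m=(abs(W[...,0]-.609)<.08)&(abs(W[...,1]+.031)<.03)&(W[...,2]>.125)&(W[...,2]<.16)&(W[...,0]<.67)
P=W[m];print(len(P),np.round(P[:40],3))
"
```

```text
-1 -0.017 [354.9 221.1]
-1 -0.004 [355.2 208.2]
1 -0.017 [252.6 198.9]
1 -0.004 [252. 186.]
0 []
```

```bash
python3 -c "
from h import *
c=load('side'); W=cloud(c)
for (x,y) in [(365,170),(365,155),(375,120),(358,172),(355,185),(245,145),(255,140),(245,130),(225,100),(250,180)]:
  u,v=int(x/3+180),int(y/3+100); print((x,y),np.round(W[v,u],3),c['pixels'][v,u])
im=c['pixels'][100:200,230:330,::-1]; cv2.imwrite('pics/s1b.png',cv2.convertScaleAbs(cv2.resize(im,None,fx=6,fy=6,interpolation=cv2.INTER_CUBIC),alpha=2,beta=30))
"
```

```text
(365, 170) [ 0.556 -0.028  0.202] [20 21 19]
(365, 155) [ 0.557 -0.03   0.214] [22 27 27]
(375, 120) [ 0.546 -0.026  0.249] [23 20 18]
(358, 172) [ 0.559 -0.025  0.2  ] [81 73 65]
(355, 185) [ 0.667 -0.275 -0.002] [92 70 58]
(245, 145) [ 0.655 -0.017  0.204] [77 73 65]
(255, 140) [ 0.65  -0.028  0.204] [24 24 20]
(245, 130) [ 0.655 -0.018  0.217] [76 72 62]
(225, 100) [ 0.671 -0.02   0.239] [16 13 15]
(250, 180) [ 0.713 -0.131  0.08 ] [55 52 41]
```

View pics/s1b.png

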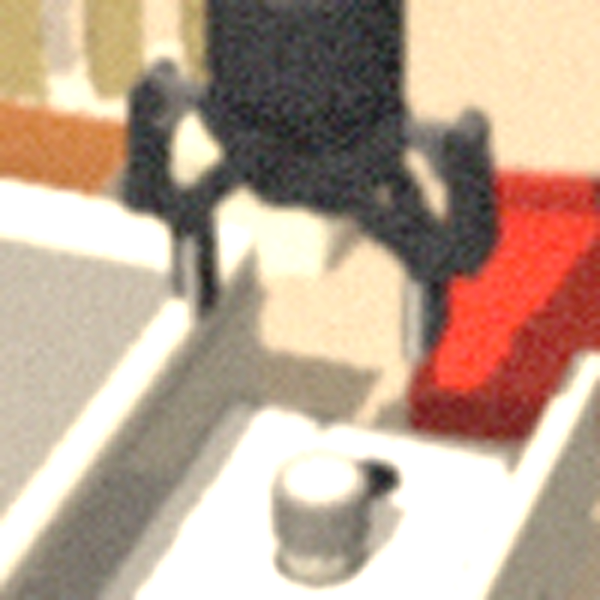

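```bash
python3 -c "
from h import *
obs();c=snap('side','s2.png',(230,100,330,200),6);obs()
W=cloud(c)
m=(abs(W[...,0]-.607)<.07)&(abs(W[...,1]+.03)<.035)&(W[...,2]>.13)&(W[...,2]<.27)
P=W[m]; print(len(P), P[:,2].min()); i=np.argsort(P[:,2])[:20]; print(np.round(P[i],3))
"; python3 -m pendant '[[[0,0,0],[0,0,0],0]]'
```

```text
t 2.08 p [ 0.6095 -0.0315  0.1614] q [ 0.999  0.038 -0.003  0.001] F [-0.6 -0.4  0.4] w 1.003
t 2.12 p [ 0.6101 -0.0314  0.1627] q [ 0.999  0.038 -0.002  0.001] F [-0.1  0.1  0.2] w 1.001
799 0.1312901697818285
[[ 0.675  0.004  0.131]
 [ 0.675  0.003  0.134]
 [ 0.675 -0.001  0.134]
 [ 0.676 -0.014  0.134]
 [ 0.676 -0.009  0.135]
 [ 0.676 -0.003  0.135]
 [ 0.676  0.002  0.136]
 [ 0.676 -0.02   0.136]
 [ 0.676  0.002  0.139]
 [ 0.677 -0.01   0.14 ]
 [ 0.677 -0.005  0.14 ]
 [ 0.677 -0.005  0.143]
 [ 0.676  0.001  0.144]
 [ 0.676 -0.008  0.144]
 [ 0.676  0.     0.146]
 [ 0.675 -0.003  0.148]
 [ 0.677 -0.001  0.149]
 [ 0.676 -0.005  0.149]
 [ 0.559 -0.031  0.191]
 [ 0.652 -0.03   0.191]]
clock: 2.25
position: [0.6106, -0.0318, 0.164]
ee_rot: [0.999, 0.038, -0.001, 0.001]
ft_force: [-0.6, 0.0, 0.3]
grip_width: 0.999
```

```bash
python3 -c "
from h import *
print(manip.tcp_to_tips, [a for a in dir(manip) if a[0]!='_'])
c=snap('side','s3.png',(230,80,330,180),6)
W=cloud(c)
m=(abs(W[...,0]-.607)<.065)&(abs(W[...,1]+.03)<.04)&(W[...,2]>.15)&(W[...,2]<.3)
for u,v in np.argwhere(m)[::25]: print((v,u),np.round(W[u,v],3),end=' ')
"
```

```text
0.017 ['MotionError', 'camera', 'get_obs', 'hand_in', 'tcp_to_tips']
(np.int64(258), np.int64(107)) [ 0.671 -0.041  0.296] (np.int64(261), np.int64(111)) [ 0.658 -0.031  0.293] (np.int64(263), np.int64(113)) [ 0.648 -0.022  0.295] (np.int64(259), np.int64(115)) [ 0.659 -0.022  0.288] (np.int64(267), np.int64(116)) [ 0.637 -0.02   0.291] (np.int64(270), np.int64(117)) [ 0.63  -0.021  0.29 ] (np.int64(254), np.int64(118)) [ 0.668 -0.015  0.281] (np.int64(282), np.int64(118)) [ 0.601 -0.021  0.294] (np.int64(307), np.int64(118)) [ 0.548 -0.038  0.298] (np.int64(278), np.int64(119)) [ 0.611 -0.022  0.289] (np.int64(304), np.int64(119)) [ 0.554 -0.035  0.296] (np.int64(276), np.int64(120)) [ 0.616 -0.021  0.285] (np.int64(301), np.int64(120)) [ 0.56  -0.032  0.293] (np.int64(273), np.int64(121)) [ 0.618 -0.012  0.287] (np.int64(298), np.int64(121)) [ 0.566 -0.029  0.291] (np.int64(271), np.int64(122)) [ 0.622 -0.01   0.285] (np.int64(296), np.int64(122)) [ 0.568 -0.024  0.29 ] (np.int64(273), np.int64(123)) [ 0.618 -0.011  0.283] (np.int64(299), np.int64(123)) [ 0.563 -0.03   0.286] (np.i
[... 1076 characters left out ...]
np.int64(291), np.int64(136)) [ 0.576 -0.016  0.257] (np.int64(292), np.int64(137)) [ 0.574 -0.017  0.254] (np.int64(294), np.int64(138)) [ 0.572 -0.024  0.248] (np.int64(299), np.int64(139)) [ 0.56  -0.024  0.249] (np.int64(303), np.int64(140)) [ 0.553 -0.031  0.244] (np.int64(260), np.int64(142)) [ 0.656 -0.016  0.22 ] (np.int64(266), np.int64(143)) [ 0.653 -0.04   0.204] (np.int64(304), np.int64(144)) [ 0.551 -0.033  0.232] (np.int64(265), np.int64(146)) [ 0.653 -0.034  0.199] (np.int64(262), np.int64(148)) [ 0.654 -0.021  0.201] (np.int64(262), np.int64(150)) [ 0.653 -0.018  0.198] (np.int64(297), np.int64(153)) [ 0.565 -0.025  0.209] (np.int64(297), np.int64(157)) [ 0.564 -0.025  0.198]
```

View pics/s3.png

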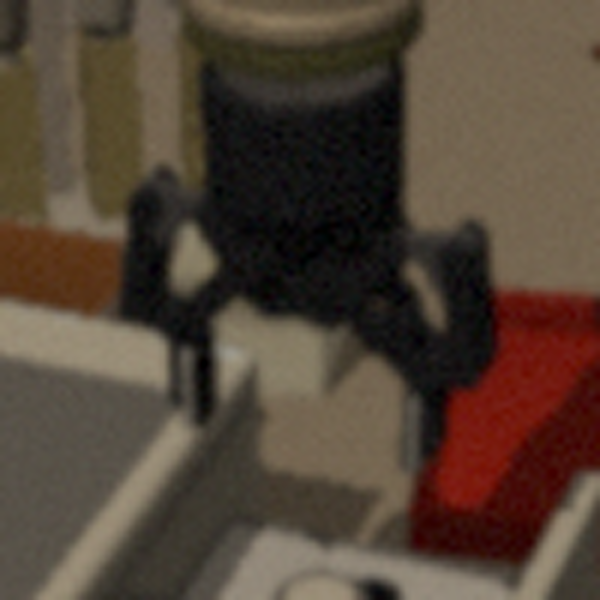

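```bash
python3 -m pendant '[[[-0.2,-0.4,-2],[0,0,0],0],[[0,0,-2],[0,0,0],0],[[0,0,-1.5],[0,0,0],0],[[0,0,-0.5],[0,0,0],0],[[0,0,0],[0,0,0],0]]'
python3 -c "
from h import *
to(.6078,-.0359,.1)
c=snap('side','s4.png',(230,80,330,180),6)
W=cloud(c)
m=(abs(W[...,0]-.607)<.065)&(abs(W[...,1]+.03)<.04)&(W[...,2]>.12)&(W[...,2]<.3)
P=W[m];i=np.argsort(P[:,2])[:12]; print(np.round(P[i],3))
"
```

```text
clock: 2.92
position: [0.6082, -0.0375, 0.1005]
ee_rot: [0.999, 0.037, -0.001, 0.001]
ft_force: [-0.4, 0.6, 0.2]
grip_width: 0.999
t 2.92 p [ 0.6082 -0.0375  0.1005] q [ 0.999  0.037 -0.001  0.001] F [-0.4  0.6  0.2] w 0.999
d cm -0.04 0.16 -0.05 jaw 4.3 turn -4.3 tiltfix [ 0.15 -0.08  0.  ]
[[ 0.558 -0.038  0.13 ]
 [ 0.651 -0.041  0.13 ]
 [ 0.649 -0.026  0.131]
 [ 0.562 -0.034  0.131]
 [ 0.65  -0.023  0.133]
 [ 0.649 -0.028  0.133]
 [ 0.651 -0.041  0.133]
 [ 0.563 -0.03   0.134]
 [ 0.649 -0.032  0.134]
 [ 0.557 -0.035  0.135]
 [ 0.554 -0.045  0.135]
 [ 0.661 -0.028  0.136]]
```

View pics/s4.png

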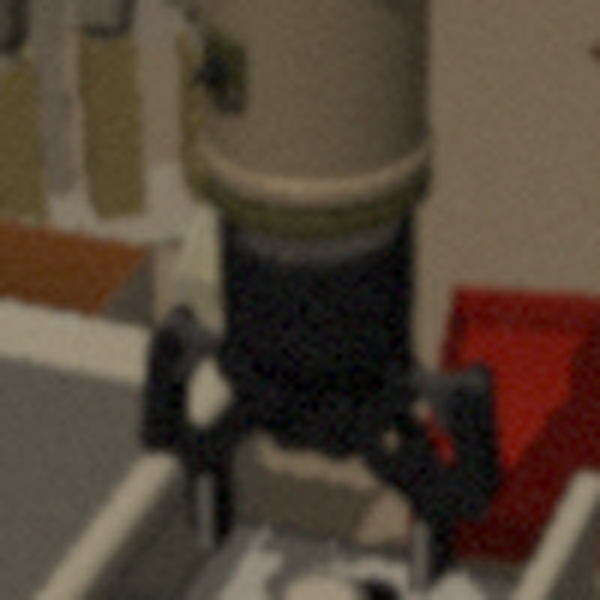

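```bash
python3 -m pendant '[[[0,0.1,-1],[0,0,0],0],[[0,0,-0.8],[0,0,0],0],[[0,0,0],[0,0,0],0]]'
python3 -c "
from h import *
to(.6078,-.0359,.1)
c=snap('side','s5.png',(230,80,330,180),6)
W=cloud(c)
m=(abs(W[...,0]-.607)<.065)&(abs(W[...,1]+.03)<.04)&(W[...,2]>.09)&(W[...,2]<.3)
P=W[m];i=np.argsort(P[:,2])[:30]; print(np.round(P[i],3))
"
```

```text
clock: 3.35
position: [0.6088, -0.0363, 0.0824]
ee_rot: [0.999, 0.037, 0.0, 0.001]
ft_force: [-0.4, -0.4, 0.7]
grip_width: 1.0
t 3.35 p [ 0.6088 -0.0363  0.0824] q [0.999 0.037 0.    0.001] F [-0.4 -0.4  0.7] w 1.0
d cm -0.1 0.04 1.76 jaw 4.3 turn -4.3 tiltfix [0.16 0.03 0.  ]
[[ 0.591 -0.025  0.09 ]
 [ 0.597 -0.022  0.09 ]
 [ 0.589 -0.022  0.09 ]
 [ 0.586 -0.04   0.091]
 [ 0.619 -0.02   0.091]
 [ 0.597 -0.016  0.091]
 [ 0.608 -0.016  0.091]
 [ 0.589 -0.029  0.091]
 [ 0.602 -0.014  0.091]
 [ 0.61  -0.014  0.092]
 [ 0.592 -0.023  0.092]
 [ 0.614 -0.016  0.092]
 [ 0.592 -0.017  0.092]
 [ 0.622 -0.021  0.093]
 [ 0.601 -0.017  0.093]
 [ 0.587 -0.036  0.093]
 [ 0.586 -0.027  0.093]
 [ 0.609 -0.017  0.094]
 [ 0.587 -0.031  0.094]
 [ 0.602 -0.015  0.094]
 [ 0.598 -0.017  0.094]
 [ 0.611 -0.015  0.094]
 [ 0.615 -0.018  0.094]
 [ 0.604 -0.014  0.094]
 [ 0.585 -0.031  0.094]
 [ 0.597 -0.021  0.095]
 [ 0.599 -0.02   0.095]
 [ 0.593 -0.018  0.095]
 [ 0.589 -0.033  0.095]
 [ 0.618 -0.02   0.095]]
```

View pics/s5.png

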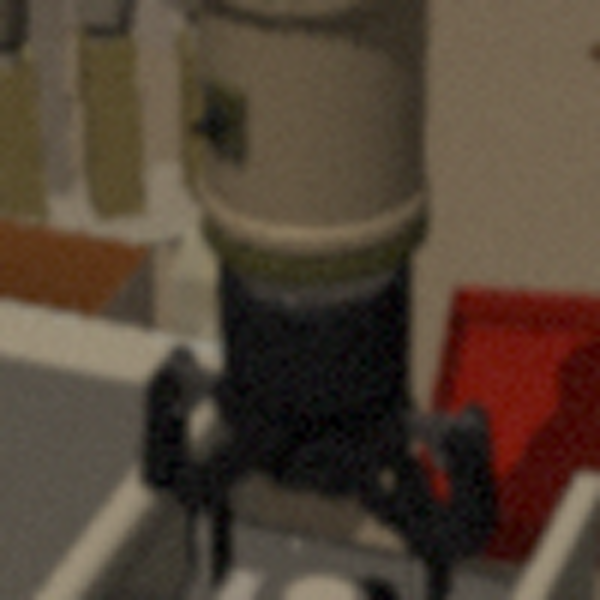

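```bash
python3 -m pendant '[[[0,0,-0.5],[0,0,0],0],[[0,0,-0.4],[0,0,0],0],[[0,0,0],[0,0,0],0]]'
python3 -c "
from h import *
to(.6078,-.0359,.1)
c=snap('side','s6.png',(230,100,330,200),6)
"
```

```text
clock: 3.78
position: [0.6098, -0.0364, 0.0773]
ee_rot: [0.999, 0.037, 0.002, 0.002]
ft_force: [-2.4, -0.9, 1.6]
grip_width: 0.998
t 3.77 p [ 0.6098 -0.0364  0.0773] q [0.999 0.037 0.002 0.002] F [-2.4 -0.9  1.6] w 0.998
d cm -0.2 0.05 2.27 jaw 4.3 turn -4.3 tiltfix [0.26 0.2  0.  ]
```

View pics/s6.png

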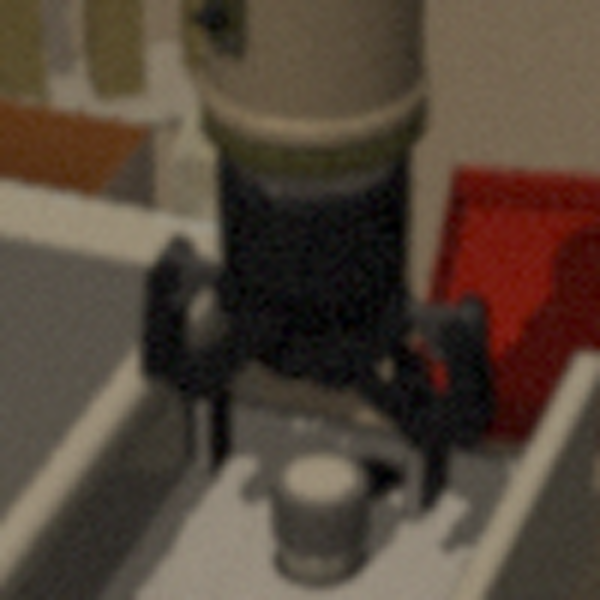

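```bash
python3 -c "
from h import *
o=obs(); print(np.round(o['joint_pos'],3),np.round(o['tau'],1))
c=snap('side','s7.png')
W=cloud(c)
for (x,y) in [(215,460),(205,440),(430,505),(415,490),(410,470),(160,370),(480,420)]:
  u,v=230+x//6,100+y//6; print((x,y),np.round(W[v-1:v+2,u],3).tolist())
"
```

```text
t 3.83 p [ 0.6099 -0.0363  0.0772] q [0.999 0.037 0.002 0.002] F [-3.9 -0.7  5.8] w 1.003
[ 0.449  0.478 -0.595  1.635  0.297  1.116 -0.151] [ -0.2 -60.3  -9.  -34.2   0.1  -0.6   0. ]
(215, 460) [[0.651, -0.024, 0.119], [0.651, -0.023, 0.117], [0.65, -0.022, 0.115]]
(205, 440) [[0.653, -0.023, 0.129], [0.652, -0.021, 0.127], [0.652, -0.021, 0.124]]
(430, 505) [[0.556, -0.034, 0.118], [0.556, -0.033, 0.115], [0.576, -0.082, 0.071]]
(415, 490) [[0.561, -0.031, 0.128], [0.561, -0.031, 0.124], [0.56, -0.029, 0.123]]
(410, 470) [[0.564, -0.032, 0.135], [0.563, -0.029, 0.134], [0.562, -0.028, 0.132]]
(160, 370) [[0.671, -0.017, 0.164], [0.673, -0.02, 0.158], [0.673, -0.02, 0.155]]
(480, 420) [[0.536, -0.039, 0.163], [0.536, -0.038, 0.161], [0.534, -0.034, 0.161]]
```

View pics/s7.png

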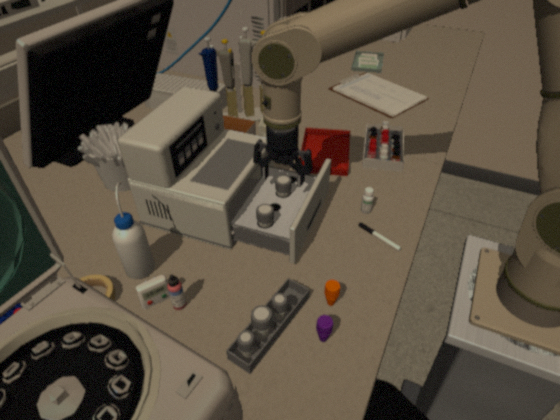

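The side picture shows the fingertips at crop (215,460)/(430,505), z about 0.115. The outer knuckle is at (155,375), against the analyser's roof edge at (140,340). So the jaws must run along the row instead, and the visible tips stand about 3 cm higher than the reported TCP implies. I'll raise, turn the jaws by 90°, and recheck the height.

```bash
python3 -m pendant '[[[-0.3,0,3],[0,0,0],0],[[0,0,3],[0,0,0],0],[[0,0,1],[0,0,-10],0],[[0,0,0],[0,0,-10],0],[[0,0,0],[0,0,-10],0],[[0,0,0],[0,0,-10],0],[[0,0,0],[0,0,-10],0],[[0,0,0],[0,0,-10],0],[[0,0,0],[0,0,-10],0],[[0,0,0],[0,0,-10],0],[[0,0,0],[0,0,-9],0],[[0,0,0],[0,0,0],0]]'
python3 -c "
from h import *
to(.6078,-.0359,.1,94.2)
o=manip.get_obs(); print(np.round(o['joint_pos'],3))
c=snap('side','s8.png',(210,60,360,190),5)
"
```

```text
clock: 5.38
position: [0.6069, -0.0365, 0.1457]
ee_rot: [0.722, -0.692, 0.0, 0.002]
ft_force: [0.9, -0.6, 0.1]
grip_width: 0.996
t 5.38 p [ 0.6069 -0.0365  0.1457] q [ 0.722 -0.692  0.     0.002] F [ 0.9 -0.6  0.1] w 0.996
d cm 0.09 0.06 -4.57 jaw -87.6 turn 1.8 tiltfix [ 0.19 -0.17  0.  ]
[ 0.273  0.368 -0.364  1.58   0.14   1.222 -1.645]
```

View pics/s8.png

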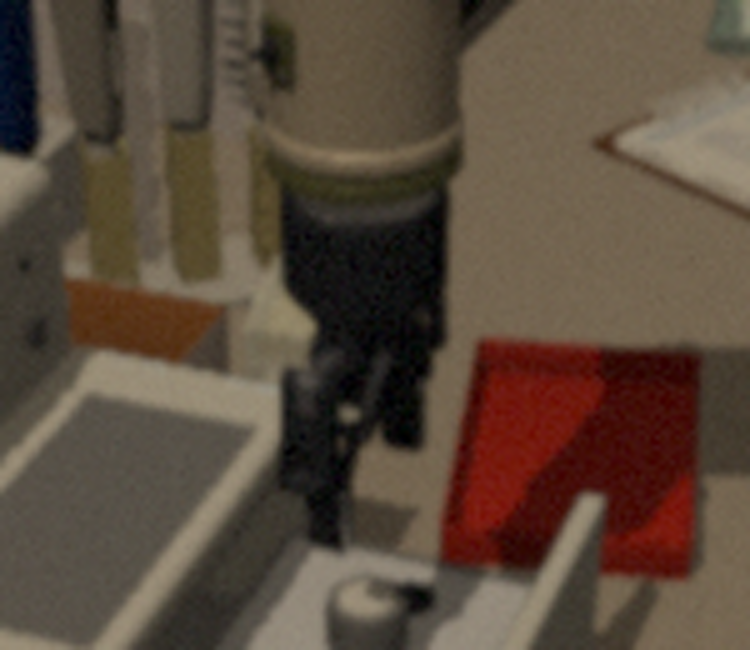

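```bash
python3 -c "
from h import *
c=load('side');W=cloud(c)
for (x,y) in [(325,538),(325,525),(320,500),(300,480),(405,440),(350,400),(370,340)]:
  u,v=210+x//5,60+y//5; print((x,y),np.round(W[v,u],3).tolist())
"; python3 -m pendant '[[[0,0.1,-2],[0,0,0],0],[[0,0,-2],[0,0,0],0],[[0,0,-1],[0,0,0],0],[[0,0,-1],[0,0,0],0],[[0,0,0],[0,0,0],0]]'
python3 -c "
from h import *
to(.6078,-.0359,.1,94.2)
c=snap('side','s9.png',(230,110,330,200),6)
W=cloud(c)
m=(abs(W[...,0]-.607)<.03)&(abs(W[...,1]-.012)<.025)&(W[...,2]>.08)&(W[...,2]<.18)
P=W[m];i=np.argsort(P[:,2])[:10]; print(np.round(P[i],3))
"
```

```text
(325, 538) [0.6, 0.02, 0.188]
(325, 525) [0.601, 0.018, 0.193]
(320, 500) [0.605, 0.014, 0.203]
(300, 480) [0.604, 0.036, 0.228]
(405, 440) [0.605, -0.08, 0.18]
(350, 400) [0.601, -0.01, 0.243]
(370, 340) [0.595, -0.018, 0.272]
clock: 6.05
position: [0.6074, -0.0355, 0.0842]
ee_rot: [0.727, -0.686, 0.0, 0.002]
ft_force: [-0.2, -0.7, -0.1]
grip_width: 1.005
t 6.05 p [ 0.6074 -0.0355  0.0842] q [ 0.727 -0.686  0.     0.002] F [-0.2 -0.7 -0.1] w 1.005
d cm 0.04 -0.04 1.58 jaw -86.7 turn 0.9 tiltfix [ 0.18 -0.09  0.  ]
[[0.605 0.013 0.114]
 [0.6   0.012 0.114]
 [0.61  0.014 0.116]
 [0.602 0.015 0.116]
 [0.595 0.012 0.116]
 [0.598 0.011 0.118]
 [0.596 0.015 0.118]
 [0.593 0.01  0.118]
 [0.594 0.013 0.12 ]
 [0.605 0.018 0.12 ]]
```

View pics/s9.png

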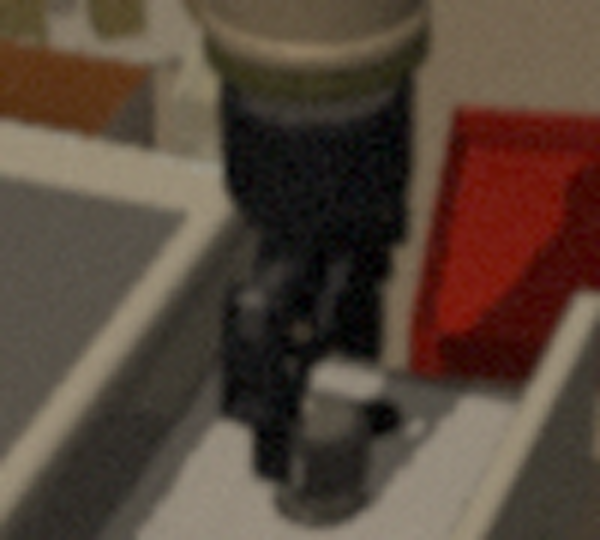

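```bash
python3 -m pendant '[[[0,0,-1],[0,0,0],0],[[0,0,-1],[0,0,0],0],[[0,0,0],[0,0,0],0]]'
python3 -c "
from h import *
to(.6078,-.0359,.1,94.2)
c=snap('side','s10.png',(230,110,330,200),6)
W=cloud(c)
m=(abs(W[...,0]-.607)<.03)&(abs(W[...,1]-.012)<.025)&(W[...,2]>.078)&(W[...,2]<.18)
P=W[m];i=np.argsort(P[:,2])[:10]; print(np.round(P[i],3))
"
```

```text
clock: 6.48
position: [0.6084, -0.0355, 0.0643]
ee_rot: [0.728, -0.686, 0.001, 0.001]
ft_force: [-0.9, -0.0, 0.8]
grip_width: 1.0
t 6.47 p [ 0.6084 -0.0355  0.0643] q [ 0.728 -0.686  0.001  0.001] F [-0.9 -0.   0.8] w 1.0
d cm -0.06 -0.04 3.57 jaw -86.6 turn 0.8 tiltfix [0.19 0.05 0.  ]
[[0.606 0.012 0.094]
 [0.608 0.014 0.094]
 [0.597 0.013 0.094]
 [0.603 0.013 0.095]
 [0.613 0.015 0.096]
 [0.597 0.014 0.098]
 [0.594 0.014 0.099]
 [0.598 0.018 0.1  ]
 [0.604 0.017 0.101]
 [0.597 0.014 0.101]]
```

View pics/s10.png

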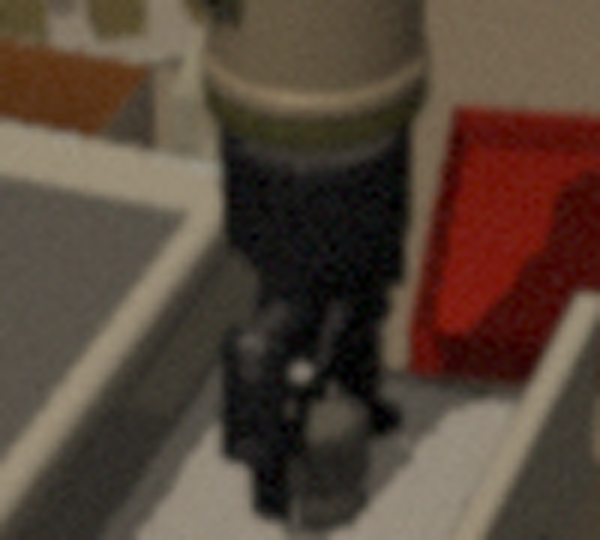

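The fingertip at crop (270,515), z about 0.094, flanks the cap with no contact. The camera is right about the height, so I'll use the rule real tips ≈ reported TCP + 3 cm when open. Closing now.

```bash
python3 -m pendant '[[[0,0,0],[0,0,0],255],[[0,0,0],[0,0,0],255],[[0,0,0],[0,0,0],255],[[0,0,0],[0,0,0],255],[[0,0,0],[0,0,0],255],[[0,0,0],[0,0,0],255]]' 60; python3 -m pendant '[[[0,0,1],[0,0,0],255],[[0,0,1.5],[0,0,0],255],[[0,0,2],[0,0,0],255],[[0,0,3],[0,0,0],255],[[0,0,3],[0,0,0],255],[[0,0,0],[0,0,0],255]]' 60
python3 -c "
from h import *
obs()
c=snap('side','s11.png',(210,60,360,190),5)
c=snap('top','t11.png',(220,150,500,300),2.8)
"
```

```text
clock: 7.28
position: [0.6091, -0.0355, 0.0655]
ee_rot: [0.727, -0.686, 0.002, 0.0]
ft_force: [0.4, -0.7, -1.5]
grip_width: 0.462
clock: 8.02
position: [0.6095, -0.0352, 0.1796]
ee_rot: [0.728, -0.686, 0.003, -0.001]
ft_force: [-0.1, -0.1, -1.8]
grip_width: 0.46
t 8.03 p [ 0.6095 -0.0352  0.1796] q [ 0.728 -0.686  0.003 -0.001] F [-0.1 -0.1 -1.8] w 0.46
```

View pics/s11.png

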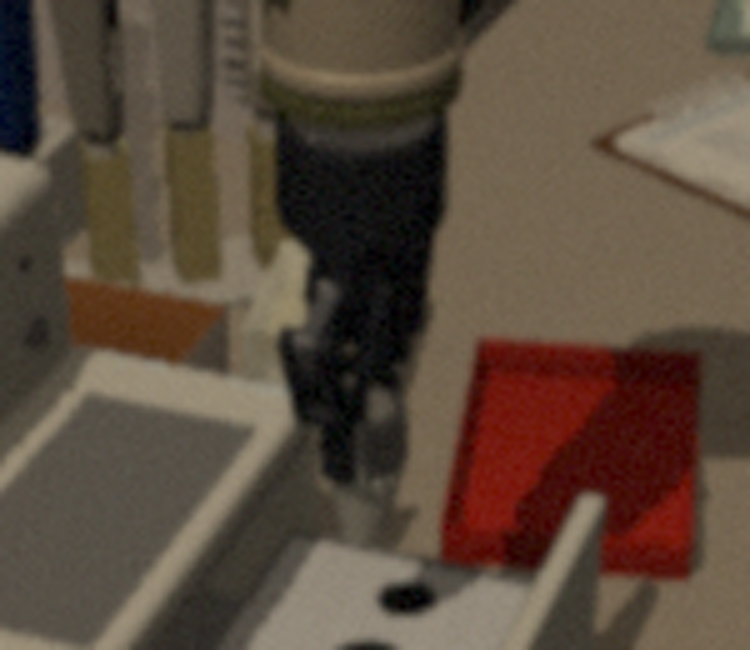

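View pics/t11.png

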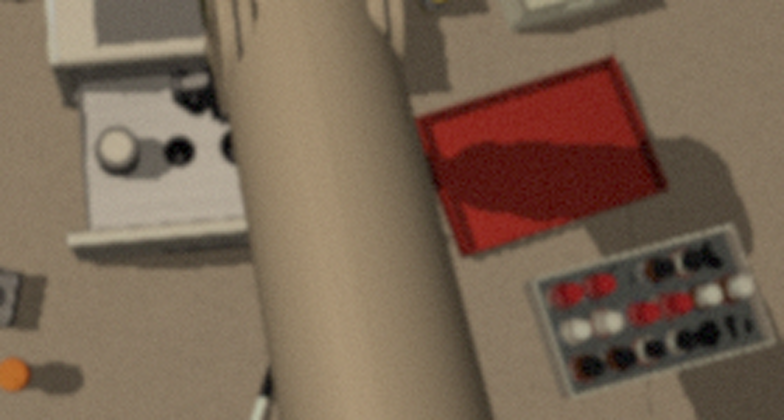

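Used_3 is held (width 0.46, foot visible at crop (355,520), socket 3 open at (405,598)). The tray centre is (0.608,-0.347). Next I carry it to the tray's far half.

```bash
python3 -m pendant '[[[0.2,-4.5,0],[0,0,0],255],[[0.2,-5,0],[0,0,0],255],[[0.2,-5,0],[0,0,0],255],[[0.2,-5,0],[0,0,0],255],[[0.2,-5,0],[0,0,0],255],[[0.2,-5,0],[0,0,0],255],[[0.2,-5,0],[0,0,0],255],[[0,-1,-2],[0,0,0],255],[[0,0,0],[0,0,0],255]]'
python3 -c "
from h import *
to(.622,-.395,.027,94.2)
"
```

```text
clock: 9.25
position: [0.615, -0.3972, 0.1443]
ee_rot: [0.729, -0.684, -0.007, 0.004]
ft_force: [0.4, 1.3, -0.1]
grip_width: 0.463
t 9.25 p [ 0.615  -0.3972  0.1443] q [ 0.729 -0.684 -0.007  0.004] F [ 0.4  1.3 -0.1] w 0.463
d cm 0.7 0.22 -11.73 jaw -86.3 turn 0.5 tiltfix [-0.22 -0.84 -0.  ]
```

```bash
python3 -m pendant '[[[0.5,0.2,-2],[0,-0.8,0],255],[[0.2,0,-2],[0,0,0],255],[[0,0,-2],[0,0,0],255],[[0,0,-1],[0,0,0],255],[[0,0,0],[0,0,0],255]]'
python3 -c "
from h import *
to(.622,-.395,.027,94.2)
c=snap('side','s12.png',(250,80,420,200),4.5)
c=snap('top','t12.png',(330,140,500,300),4)
"
```

```text
clock: 9.88
position: [0.6235, -0.3895, 0.0716]
ee_rot: [0.731, -0.682, -0.003, -0.002]
ft_force: [0.1, -0.4, 0.4]
grip_width: 0.459
t 9.88 p [ 0.6235 -0.3895  0.0716] q [ 0.731 -0.682 -0.003 -0.002] F [ 0.1 -0.4  0.4] w 0.459
d cm -0.15 -0.55 -4.46 jaw -86.0 turn 0.2 tiltfix [-0.37 -0.06 -0.  ]
```

View pics/s12.png

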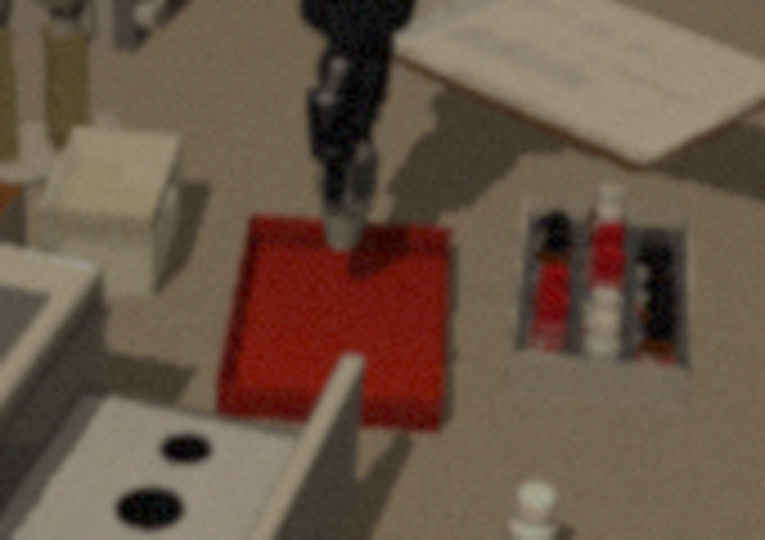

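View pics/t12.png

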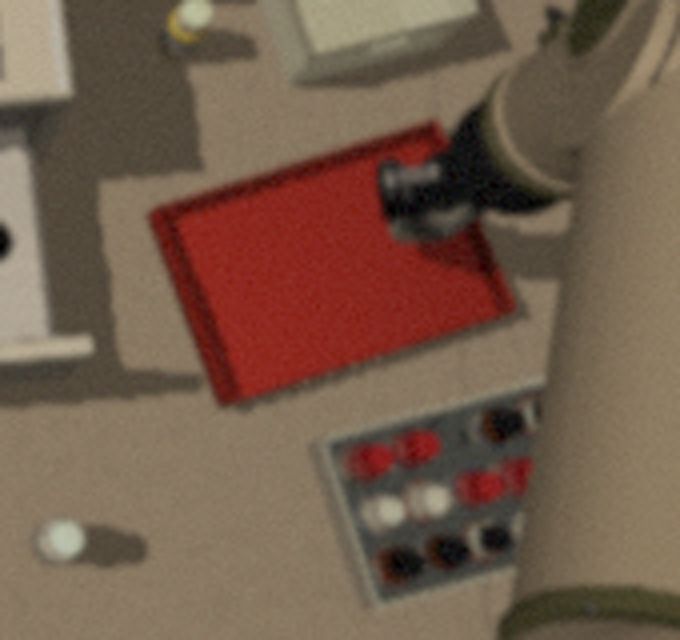

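```bash
python3 -m pendant '[[[-0.5,0,-1.5],[0,0,0],255],[[-0.2,0,-1.5],[0,0,0],255],[[0,0,-0.8],[0,0,0],255],[[0,0,-0.4],[0,0,0],255],[[0,0,0],[0,0,0],255]]'
python3 -c "
from h import *
to(.622,-.395,.027,94.2)
c=snap('side','s13.png',(250,80,420,200),4.5)
"
```

```text
clock: 10.6
position: [0.6165, -0.3906, 0.0288]
ee_rot: [0.731, -0.682, -0.001, -0.002]
ft_force: [-0.5, 0.6, -0.6]
grip_width: 0.467
t 10.6 p [ 0.6165 -0.3906  0.0288] q [ 0.731 -0.682 -0.001 -0.002] F [-0.5  0.6 -0.6] w 0.467
d cm 0.55 -0.44 -0.18 jaw -86.1 turn 0.3 tiltfix [-0.28  0.09  0.  ]
```

View pics/s13.png

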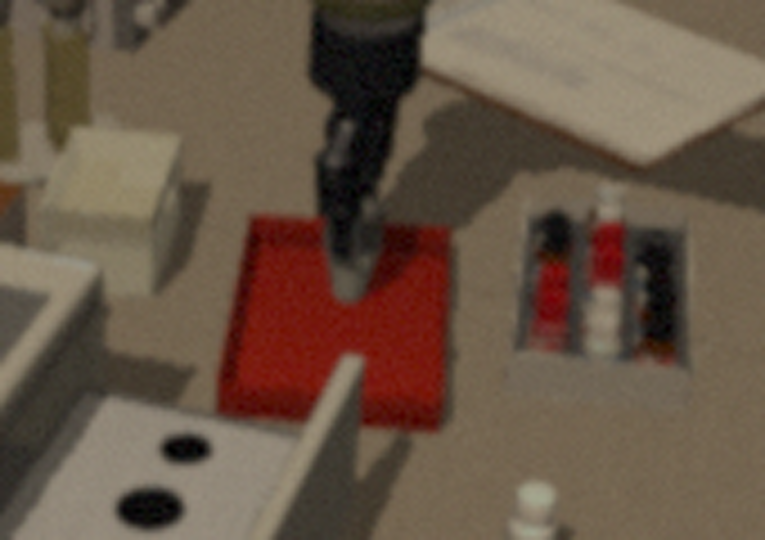

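```bash
python3 -m pendant '[[[0,0,-0.3],[0,0,0],255],[[0,0,-0.2],[0,0,0],255],[[0,0,0],[0,0,0],255]]'; python3 -m pendant '[[[0,0,0],[0,0,0],150],[[0,0,0],[0,0,0],90],[[0,0,0],[0,0,0],60],[[0,0,0],[0,0,0],40],[[0,0,2],[0,0,0],40],[[0,0,4],[0,0,0],40],[[0,0,5],[0,0,0],20],[[0,0,5],[0,0,0],0]]'
python3 -c "
from h import *
to(.599,.0825,.18,94.2)
c=snap('side','s14.png',(250,80,420,200),4.5)
"
```

```text
clock: 11.02
position: [0.6181, -0.391, 0.0274]
ee_rot: [0.731, -0.682, 0.001, -0.003]
ft_force: [-0.8, -0.2, -0.7]
grip_width: 0.461
clock: 12.02
position: [0.616, -0.3898, 0.1916]
ee_rot: [0.731, -0.682, -0.002, -0.002]
ft_force: [0.5, 0.2, 0.1]
grip_width: 0.998
t 12.03 p [ 0.616  -0.3898  0.1916] q [ 0.731 -0.682 -0.002 -0.002] F [0.5 0.2 0.1] w 0.998
d cm -1.7 47.23 -1.16 jaw -86.0 turn 0.2 tiltfix [-0.33  0.05  0.  ]
```

View pics/s14.png

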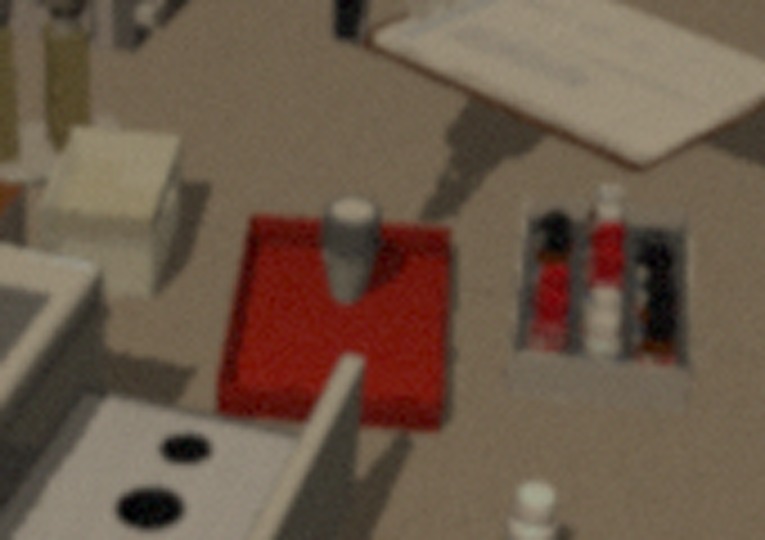

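Used_3 stands in the tray at (350,250). Now used_1.

```bash
python3 -m pendant '[[[-0.2,5,0],[0,0,0],0],[[-0.2,5,0],[0,0,0],0],[[-0.2,5,0],[0,0,0],0],[[-0.2,5,0],[0,0,0],0],[[-0.2,5,0],[0,0,0],0],[[-0.2,5,0],[0,0,0],0],[[-0.2,5,0],[0,0,0],0],[[-0.2,5,0],[0,0,0],0],[[-0.2,5,0],[0,0,0],0],[[0,1,-1],[0,0,0],0],[[0,0,0],[0,0,0],0]]'
python3 -c "
from h import *
to(.599,.0825,.066,94.2)
c=snap('side','s15.png',(200,60,350,190),5)
W=cloud(c); print(caps(W,(.6,.08),ztop=.113))
"
```

```text
clock: 13.45
position: [0.6, 0.082, 0.2097]
ee_rot: [0.731, -0.683, 0.014, -0.009]
ft_force: [0.4, -1.1, 0.2]
grip_width: 1.001
t 13.45 p [0.6    0.082  0.2097] q [ 0.731 -0.683  0.014 -0.009] F [ 0.4 -1.1  0.2] w 1.001
d cm -0.1 0.05 -14.37 jaw -86.1 turn 0.3 tiltfix [0.38 1.9  0.  ]
(array([0.5984, 0.0841, 0.1125, 0.5958, 0.0874]), 22.4, 196)
```

View pics/s15.png

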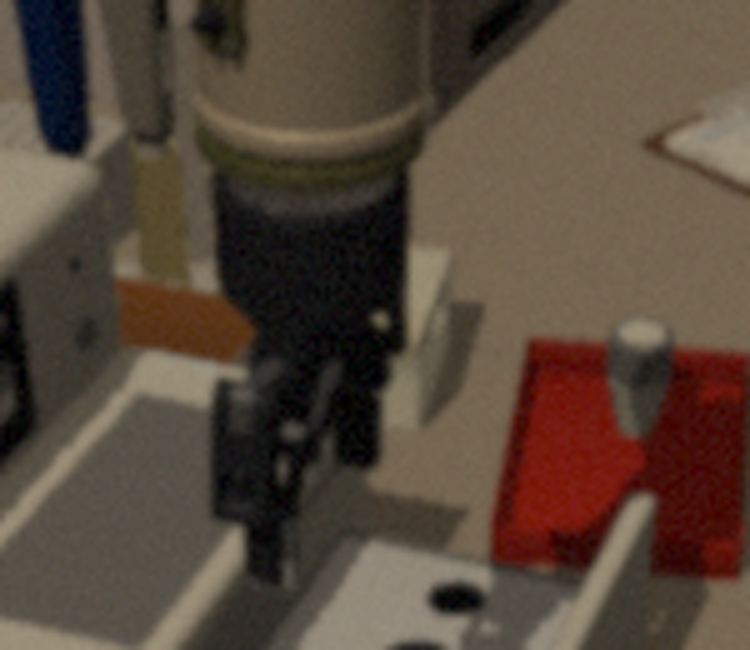

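```bash
python3 -m pendant '[[[0,0,-4],[0.4,1.8,0],0],[[-0.1,0,-4],[0,0,0],0],[[0,0,-2],[0,0,0],0],[[0,0,-1],[0,0,0],0],[[0,0,0],[0,0,0],0]]'
python3 -c "
from h import *
to(.599,.0825,.066,94.2)
"
```

```text
clock: 14.12
position: [0.6024, 0.072, 0.1012]
ee_rot: [0.726, -0.687, 0.003, -0.002]
ft_force: [0.6, -0.7, -0.3]
grip_width: 1.003
t 14.12 p [0.6024 0.072  0.1012] q [ 0.726 -0.687  0.003 -0.002] F [ 0.6 -0.7 -0.3] w 1.003
d cm -0.34 1.05 -3.52 jaw -86.8 turn 1.0 tiltfix [0.13 0.43 0.  ]
```

```bash
python3 -m pendant '[[[-0.3,1.0,-0.2],[0,0.4,0],0],[[0,0,0],[0,0,0],0]]'
python3 -c "
from h import *
to(.599,.0825,.066,94.2)
"
```

```text
clock: 14.38
position: [0.6003, 0.0826, 0.1011]
ee_rot: [0.726, -0.688, 0.002, -0.0]
ft_force: [-0.9, -0.0, 0.7]
grip_width: 0.999
t 14.38 p [0.6003 0.0826 0.1011] q [ 0.726 -0.688  0.002 -0.   ] F [-0.9 -0.   0.7] w 0.999
d cm -0.13 -0.01 -3.51 jaw -86.9 turn 1.1 tiltfix [0.1  0.16 0.  ]
```

```bash
python3 -m pendant '[[[-0.1,0,-1.2],[0,0,0],0],[[-0.1,0,-1.2],[0,0,0],0],[[0,0,-0.9],[0,0,0],0],[[0,0,0],[0,0,0],0]]'
python3 -c "
from h import *
to(.599,.0825,.066,94.2)
c=snap('side','s16.png',(200,110,320,210),6)
"
```

```text
clock: 14.88
position: [0.598, 0.0827, 0.0659]
ee_rot: [0.726, -0.687, 0.002, -0.0]
ft_force: [0.4, -0.5, 0.5]
grip_width: 1.0
t 14.88 p [0.598  0.0827 0.0659] q [ 0.726 -0.687  0.002 -0.   ] F [ 0.4 -0.5  0.5] w 1.0
d cm 0.1 -0.02 0.01 jaw -86.8 turn 1.0 tiltfix [0.12 0.17 0.  ]
```

View pics/s16.png

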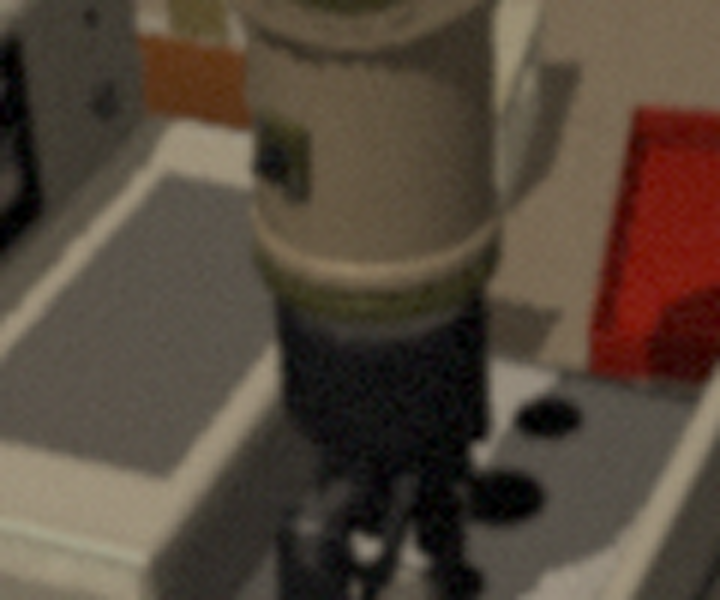

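```bash
python3 -m pendant '[[[0,0,0],[0,0,0],255],[[0,0,0],[0,0,0],255],[[0,0,0],[0,0,0],255],[[0,0,0],[0,0,0],255],[[0,0,0],[0,0,0],255],[[0,0,0],[0,0,0],255]]' 60; python3 -m pendant '[[[0,0,1],[0,0,0],255],[[0,0,1.5],[0,0,0],255],[[0,0,2],[0,0,0],255],[[0,0,3],[0,0,0],255],[[0,0,3],[0,0,0],255],[[0,0,0],[0,0,0],255]]' 60
python3 -c "
from h import *
to(.593,-.295,.18,94.2)
c=snap('side','s17.png',(180,60,360,220),4)
c=snap('top','t17.png',(140,140,500,300),2.2)
"
```

```text
clock: 15.68
position: [0.5989, 0.0833, 0.0674]
ee_rot: [0.726, -0.687, 0.002, -0.001]
ft_force: [-0.2, -0.1, 0.8]
grip_width: 0.465
clock: 16.42
position: [0.5994, 0.0828, 0.1813]
ee_rot: [0.726, -0.687, 0.004, -0.002]
ft_force: [0.5, -0.1, -0.9]
grip_width: 0.465
t 16.43 p [0.5994 0.0828 0.1813] q [ 0.726 -0.687  0.004 -0.002] F [ 0.5 -0.1 -0.9] w 0.465
d cm -0.64 -37.78 -0.13 jaw -86.9 turn 1.1 tiltfix [0.09 0.5  0.  ]
```

View pics/s17.png

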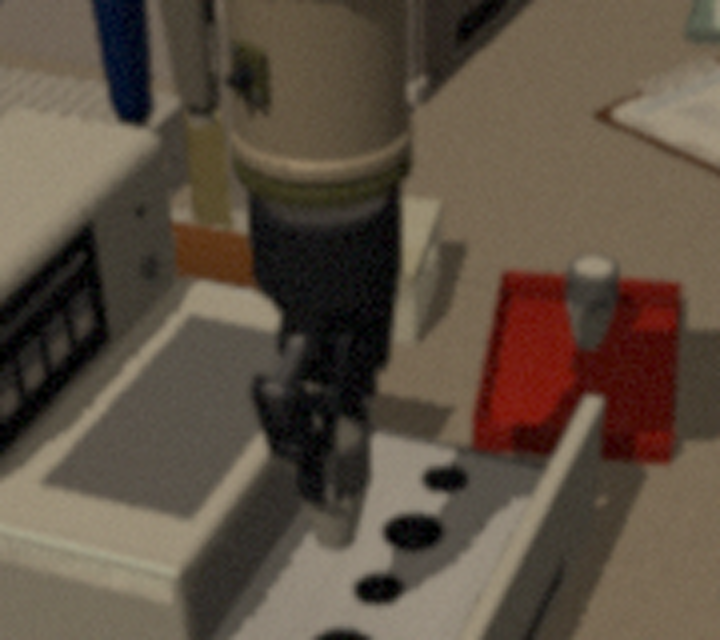

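View pics/t17.png

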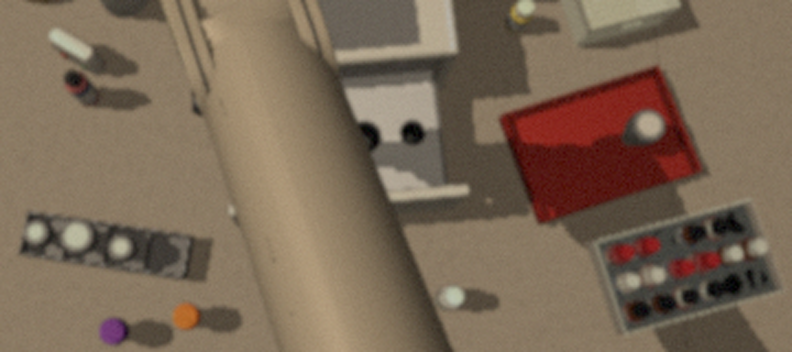

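```bash
python3 -m pendant '[[[0,-4,0],[0,0,0],255],[[0,-5,0],[0,0,0],255],[[0,-5,0],[0,0,0],255],[[0,-5,0],[0,0,0],255],[[0,-5,0],[0,0,0],255],[[0,-5,0],[0,0,0],255],[[0,-5,0],[0,0,0],255],[[0,-3,0],[0,0,0],255],[[0,0,0],[0,0,0],255]]'
python3 -c "
from h import *
to(.593,-.292,.027,94.2)
"
```

```text
clock: 17.65
position: [0.5891, -0.2981, 0.1676]
ee_rot: [0.727, -0.687, -0.005, 0.004]
ft_force: [-1.5, -0.0, -1.4]
grip_width: 0.463
t 17.65 p [ 0.5891 -0.2981  0.1676] q [ 0.727 -0.687 -0.005  0.004] F [-1.5 -0.  -1.4] w 0.463
d cm 0.39 0.61 -14.06 jaw -86.7 turn 0.9 tiltfix [-0.09 -0.72 -0.  ]
```

```bash
python3 -m pendant '[[[0.2,0.5,-3],[0,-0.6,0],255],[[0.1,0.1,-3],[0,0,0],255],[[0,0,-3],[0,0,0],255],[[0,0,-2],[0,0,0],255],[[0,0,-1],[0,0,0],255],[[0,0,0],[0,0,0],255]]'
python3 -c "
from h import *
to(.593,-.292,.027,94.2)
c=snap('side','s18.png',(250,80,420,200),4.5)
"
```

```text
clock: 18.4
position: [0.5915, -0.2859, 0.0414]
ee_rot: [0.729, -0.685, -0.004, -0.0]
ft_force: [-0.8, 1.2, -0.1]
grip_width: 0.465
t 18.4 p [ 0.5915 -0.2859  0.0414] q [ 0.729 -0.685 -0.004 -0.   ] F [-0.8  1.2 -0.1] w 0.465
d cm 0.15 -0.61 -1.44 jaw -86.5 turn 0.7 tiltfix [-0.35 -0.3  -0.  ]
```

View pics/s18.png

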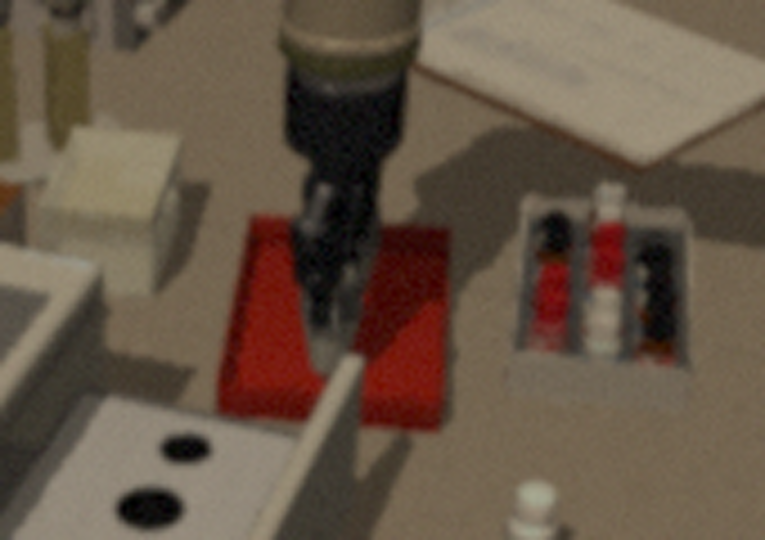

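```bash
python3 -m pendant '[[[0.1,-0.5,-0.7],[0,0,0],255],[[0,0,-0.5],[0,0,0],255],[[0,0,-0.3],[0,0,0],255],[[0,0,-0.2],[0,0,0],255],[[0,0,0],[0,0,0],255]]'
```

```text
clock: 19.08
position: [0.5955, -0.2925, 0.029]
ee_rot: [0.728, -0.685, -0.0, -0.002]
ft_force: [0.4, 1.6, -1.3]
grip_width: 0.462
```

```bash
python3 -m pendant '[[[0,0,-0.2],[0,0,0],255],[[0,0,0],[0,0,0],150],[[0,0,0],[0,0,0],90],[[0,0,0],[0,0,0],60],[[0,0,0],[0,0,0],50],[[0,0,2],[0,0,0],40],[[0,0,4],[0,0,0],40],[[0,0,5],[0,0,0],20],[[0,0,5],[0,0,0],0]]'
python3 -c "
from h import *
to(.48,.265,.18,94.2)
c=snap('side','s19.png',(200,80,420,240),3.5)
snap('top','t19.png')
"
```

```text
clock: 20.2
position: [0.5937, -0.2914, 0.1923]
ee_rot: [0.729, -0.685, -0.002, -0.001]
ft_force: [0.5, -0.3, -0.0]
grip_width: 0.997
t 20.2 p [ 0.5937 -0.2914  0.1923] q [ 0.729 -0.685 -0.002 -0.001] F [ 0.5 -0.3 -0. ] w 0.997
d cm -11.37 55.64 -1.23 jaw -86.5 turn 0.7 tiltfix [-0.3  -0.11 -0.  ]
```

View pics/s19.png

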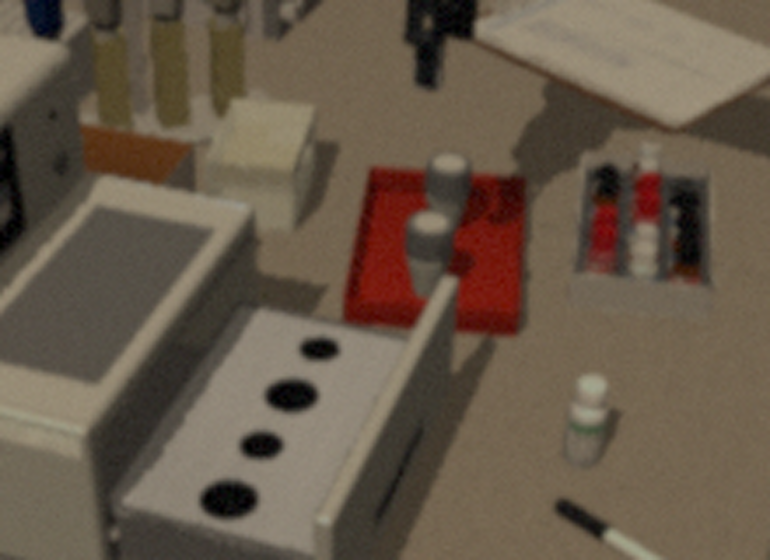

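View pics/t19.png

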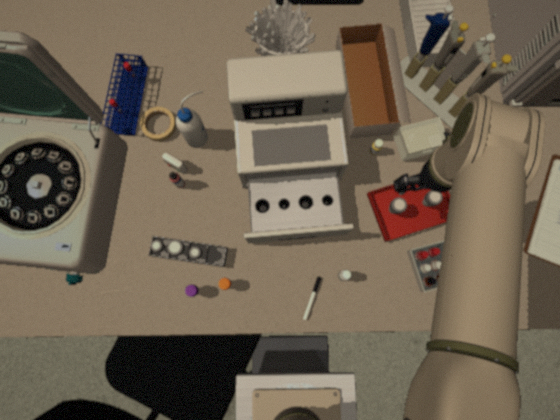

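Both used bottles stand in the tray, at crop (449,185) and (430,250), and all four sockets are empty. Next I measure the sockets in both views, and the carrier again.

```bash
cat >> h.py <<'E'
def onplane(c,u,v,z):
    K=np.array(c["K"]); M=R.from_quat(c["rotation"]).as_matrix(); d=M@np.array([(u-K[0,2])/K[0,0],(v-K[1,2])/K[1,1],1]); o=np.array(c["origin"]); return o+d*(z-o[2])/d[2]
E
python3 - <<'E'
from h import *
seeds=[(.599,.0825),(.6034,.0233),(.6078,-.0359),(.6122,-.0957)]
for n in("top","side"):
    c=load(n); g=cv2.cvtColor(c["pixels"],cv2.COLOR_RGB2GRAY)
    big=cv2.resize(g,None,fx=4,fy=4,interpolation=cv2.INTER_CUBIC)
    for s in seeds:
        u,v=proj(c,[*s,.07]); U,V=int(u*4),int(v*4)
        w=big[V-50:V+50,U-60:U+60]; m=(w<75).astype(np.uint8)
        k,l,st,ce=cv2.connectedComponentsWithStats(m)
        j=min(range(1,k),key=lambda j:np.hypot(*(ce[j]-[60,50])) if st[j,4]>150 else 1e9)
        x0,y0,ww,hh,_=st[j]
        cu,cv_=(U-60+x0+ww/2+.5)/4-.5+.0,(V-50+y0+hh/2+.5)/4-.5
        print(n,s,"px",(round(cu,1),round(cv_,1)),"size",ww/4,hh/4,np.round(onplane(c,cu,cv_,.07),4)[:2])
    W=cloud(c)
    for s,z in [((.496,.368),.065),((.488,.317),.074),((.476,.265),.065)]: print(n,*caps(W,s,ztop=z,r=.024))
E
```

```text
top (0.599, 0.0825) px (np.float64(262.0), np.float64(205.6)) size 13.25 13.0 [0.6   0.082]
top (0.6034, 0.0233) px (np.float64(283.8), np.float64(203.6)) size 10.25 9.5 [0.6047 0.0222]
top (0.6078, -0.0359) px (np.float64(305.5), np.float64(201.8)) size 13.25 12.75 [ 0.6091 -0.0376]
top (0.6122, -0.0957) px (np.float64(327.1), np.float64(200.0)) size 10.0 9.75 [ 0.6131 -0.0972]
top [0.4973 0.369  0.0646 0.4967 0.3679] 15.4 107
top [0.4903 0.3159 0.0738 0.4902 0.3158] 21.1 194
top [0.4773 0.2651 0.0649 0.4765 0.2643] 15.8 109
side (0.599, 0.0825) px (np.float64(265.0), np.float64(222.5)) size 16.25 10.75 [0.5972 0.0859]
side (0.6034, 0.0233) px (np.float64(274.4), np.float64(206.9)) size 12.0 7.5 [0.6016 0.0257]
side (0.6078, -0.0359) px (np.float64(283.0), np.float64(192.8)) size 14.75 9.25 [ 0.6056 -0.0335]
side (0.6122, -0.0957) px (np.float64(290.9), np.float64(179.2)) size 11.0 6.25 [ 0.6106 -0.0942]
side [0.4928 0.3706 0.0647 0.4926 0.373 ] 16.9 225
side [0.4871 0.3191 0.0739 0.4862 0.3211] 21.0 342
side [0.4735 0.2678 0.0647 0.4727 0.2693] 16.4 185
```

Sockets, averaged over both views: s1 (0.5986,0.084), s2 (0.6032,0.024), s3 (0.6074,-0.0355), s4 (0.6118,-0.0957). That is 60 mm pitch, as given. The carrier bottles are a (0.495,0.370) small, b (0.489,0.3175) large and c (0.475,0.2665) small. Going for c with the jaws across the carrier.

```bash
python3 -m pendant '[[[-1.1,5,0],[0,0,6.5],0],[[-1.1,5,0],[0,0,6.5],0],[[-1.1,5,0],[0,0,6.5],0],[[-1.1,5,0],[0,0,6.5],0],[[-1.1,5,0],[0,0,6.5],0],[[-1.1,5,0],[0,0,6.5],0],[[-1.1,5,0],[0,0,6.5],0],[[-1.1,5,0],[0,0,6.5],0],[[-1.1,5,0],[0,0,6.5],0],[[-1.1,5,0],[0,0,6.5],0],[[0,1,-1],[0,0,3],0],[[0,0,0],[0,0,0],0]]'
python3 -c "
from h import *
to(.4753,.2665,.019,-9.5); print(np.round(manip.get_obs()['joint_pos'],2))
c=snap('side','s20.png',(190,200,400,390),3.5)
W=cloud(c)
for s,z in [((.496,.368),.065),((.488,.317),.074),((.476,.265),.065)]: print(*caps(W,s,ztop=z,r=.024))
"
```

```text
clock: 21.8
position: [0.4814, 0.2318, 0.2014]
ee_rot: [0.99, -0.142, 0.01, -0.007]
ft_force: [0.4, -0.4, -0.1]
grip_width: 1.003
t 21.8 p [0.4814 0.2318 0.2014] q [ 0.99  -0.142  0.01  -0.007] F [ 0.4 -0.4 -0.1] w 1.003
d cm -0.61 3.47 -18.24 jaw -16.3 turn 6.8 tiltfix [-0.68  1.2   0.  ]
[ 0.13  0.19 -0.74  1.71  0.14  1.27 -0.92]
[0.4932 0.372  0.0646 0.4924 0.3733] 16.0 229
[0.4874 0.3194 0.0739 0.4862 0.3211] 21.1 344
[0.4732 0.2679 0.0647 0.4724 0.2692] 16.2 187
```

View pics/s20.png

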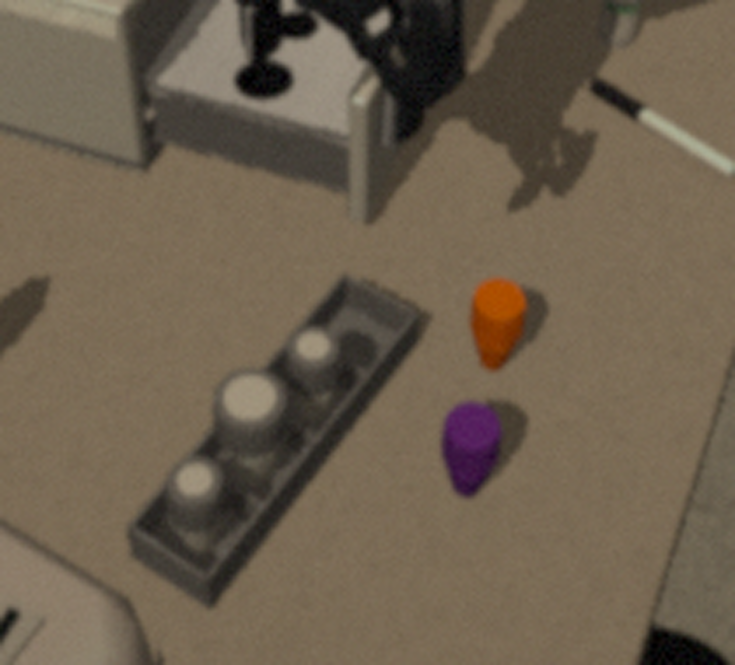

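```bash
python3 -m pendant '[[[-0.4,3.0,-2],[-0.7,1.2,6],0],[[-0.1,0.5,-3],[0,0,0.5],0],[[0,0,-3],[0,0,0],0],[[0,0,-2],[0,0,0],0],[[0,0,0],[0,0,0],0]]'
python3 -c "
from h import *
to(.4753,.2665,.019,-9.5)
"
```

```text
clock: 22.48
position: [0.4818, 0.2589, 0.1016]
ee_rot: [0.996, -0.094, 0.002, 0.001]
ft_force: [0.5, 0.5, 1.0]
grip_width: 0.998
t 22.48 p [0.4818 0.2589 0.1016] q [ 0.996 -0.094  0.002  0.001] F [0.5 0.5 1. ] w 0.998
d cm -0.65 0.76 -8.26 jaw -10.8 turn 1.3 tiltfix [0.13 0.22 0.  ]
```

```bash
python3 -m pendant '[[[-0.6,0.7,-1],[0,0,1],0],[[0,0,-1.5],[0,0,0],0],[[0,0,0],[0,0,0],0]]'
python3 -c "
from h import *
to(.4753,.2665,.019,-9.5)
c=snap('side','s21.png',(220,200,360,340),4.5)
"
```

```text
clock: 22.85
position: [0.477, 0.2654, 0.0771]
ee_rot: [0.996, -0.087, 0.003, 0.001]
ft_force: [0.3, -0.7, 0.0]
grip_width: 1.0
t 22.85 p [0.477  0.2654 0.0771] q [ 0.996 -0.087  0.003  0.001] F [ 0.3 -0.7  0. ] w 1.0
d cm -0.17 0.11 -5.81 jaw -9.9 turn 0.4 tiltfix [0.11 0.38 0.  ]
```

View pics/s21.png

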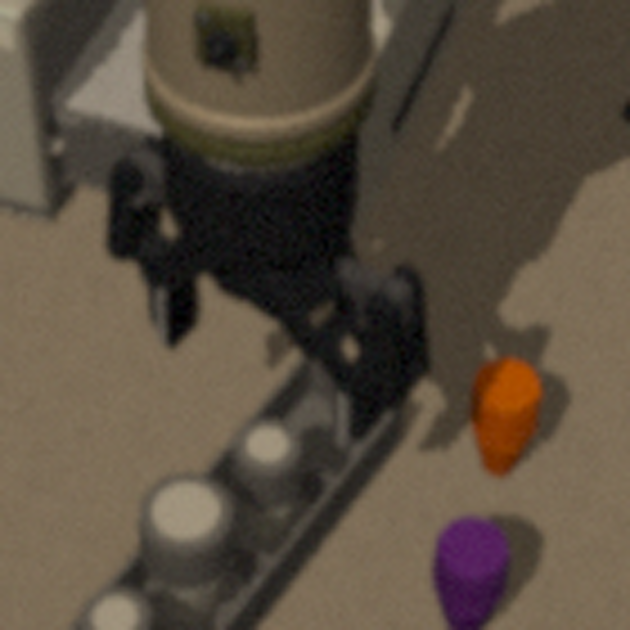

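```bash
python3 -m pendant '[[[-0.2,0.1,-2],[0,0,0],0],[[0,0,-1.5],[0,0,0],0],[[0,0,-1.2],[0,0,0],0],[[0,0,-0.7],[0,0,0],0],[[0,0,0],[0,0,0],0]]'
python3 -c "
from h import *
to(.4753,.2665,.019,-9.5)
c=snap('side','s22.png',(220,200,360,340),4.5)
"
```

```text
clock: 23.52
position: [0.4753, 0.2669, 0.0203]
ee_rot: [0.996, -0.087, 0.004, 0.0]
ft_force: [-0.5, -0.0, -0.5]
grip_width: 1.001
t 23.52 p [0.4753 0.2669 0.0203] q [ 0.996 -0.087  0.004  0.   ] F [-0.5 -0.  -0.5] w 1.001
d cm 0.0 -0.04 -0.13 jaw -9.9 turn 0.4 tiltfix [0.07 0.42 0.  ]
```

View pics/s22.png

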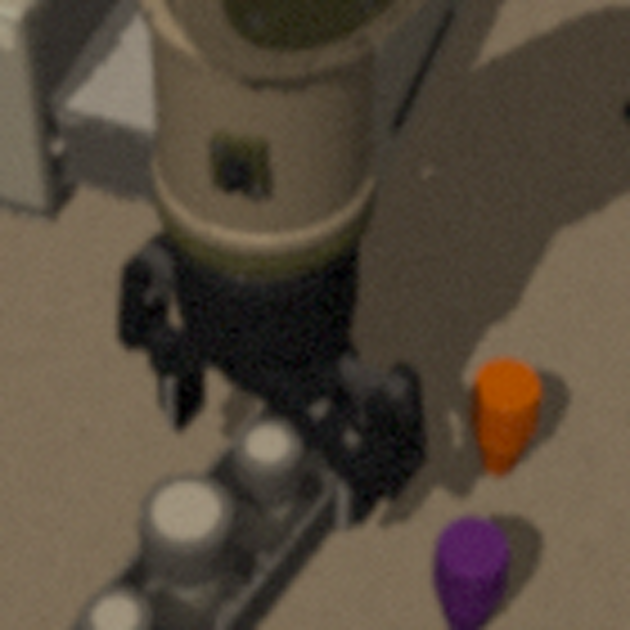

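```bash
python3 -m pendant '[[[0,0,0],[0,0,0],255],[[0,0,0],[0,0,0],255],[[0,0,0],[0,0,0],255],[[0,0,0],[0,0,0],255],[[0,0,0],[0,0,0],255],[[0,0,0],[0,0,0],255],[[0,0,0],[0,0,0],255]]' 60
python3 -c "
from h import *
c=snap('side','s23.png',(220,200,360,340),4.5)"
python3 -m pendant '[[[0,0,1],[0,0,0],255],[[0,0,1.5],[0,0,0],255],[[0,0,2],[0,0,0],255],[[0,0,3],[0,0,0],255],[[0,0,4],[0,0,0],255],[[0,0,4],[0,0,0],255],[[0,0,0],[0,0,0],255]]'
python3 -c "
from h import *
to(.6118,-.0957,.17,-41)
c=snap('side','s24.png',(190,180,370,340),4)
"
```

```text
clock: 24.45
position: [0.4763, 0.2674, 0.0221]
ee_rot: [0.996, -0.087, 0.005, -0.0]
ft_force: [-1.0, -0.1, -0.4]
grip_width: 0.345
clock: 25.38
position: [0.4758, 0.2682, 0.1882]
ee_rot: [0.996, -0.086, 0.006, -0.001]
ft_force: [-0.3, -0.1, -2.0]
grip_width: 0.343
t 25.38 p [0.4758 0.2682 0.1882] q [ 0.996 -0.086  0.006 -0.001] F [-0.3 -0.1 -2. ] w 0.343
d cm 13.6 -36.39 -1.82 jaw -9.9 turn -31.1 tiltfix [-0.08  0.75  0.  ]
```

View pics/s24.png

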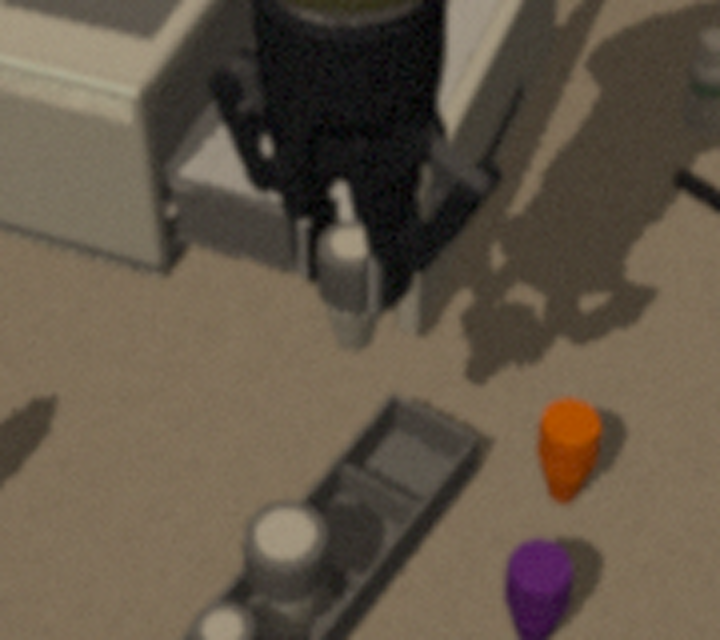

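View pics/s23.png

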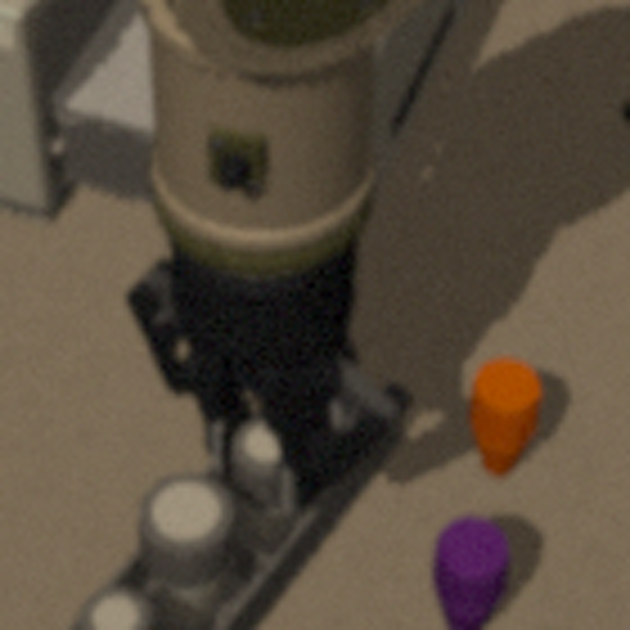

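```bash
python3 -m pendant '[[[1.6,-4,0],[0,0.7,-3.9],255],[[1.7,-4.5,0],[0,0,-3.9],255],[[1.7,-4.5,0],[0,0,-3.9],255],[[1.7,-4.5,0],[0,0,-3.9],255],[[1.7,-4.5,0],[0,0,-3.9],255],[[1.7,-4.5,0],[0,0,-3.9],255],[[1.7,-4.5,0],[0,0,-3.9],255],[[1.7,-4.5,0],[0,0,-3.9],255],[[0,0,0],[0,0,0],255]]'
python3 -c "
from h import *
to(.6118,-.0957,.11,-41)
"
```

```text
clock: 26.55
position: [0.6062, -0.0998, 0.1794]
ee_rot: [0.934, -0.357, -0.007, 0.001]
ft_force: [0.3, 0.5, 0.2]
grip_width: 0.347
t 26.55 p [ 0.6062 -0.0998  0.1794] q [ 0.934 -0.357 -0.007  0.001] F [0.3 0.5 0.2] w 0.347
d cm 0.56 0.41 -6.94 jaw -41.9 turn 0.9 tiltfix [-0.13 -0.75 -0.  ]
```

```bash
python3 -m pendant '[[[0.4,0.4,-3],[0,-0.6,0.8],255],[[0,0,-2.5],[0,0,0],255],[[0,0,-1.2],[0,0,0],255],[[0,0,0],[0,0,0],255]]'
python3 -c "
from h import *
to(.6118,-.0957,.11,-41)
"
```

```text
clock: 27.05
position: [0.6083, -0.093, 0.1087]
ee_rot: [0.937, -0.349, -0.004, -0.001]
ft_force: [-0.2, -0.2, -0.6]
grip_width: 0.344
t 27.05 p [ 0.6083 -0.093   0.1087] q [ 0.937 -0.349 -0.004 -0.001] F [-0.2 -0.2 -0.6] w 0.344
d cm 0.35 -0.27 0.13 jaw -40.9 turn -0.1 tiltfix [-0.26 -0.35 -0.  ]
```

```bash
python3 -m pendant '[[[0.3,-0.3,-0.5],[-0.2,-0.3,0],255],[[0,0,0],[0,0,0],255]]'
python3 -c "
from h import *
to(.6118,-.0957,.11,-41)
c=snap('side','s25.png',(230,100,350,220),5)
c=snap('top','t25.png',(220,140,380,260),4)
"
```

```text
clock: 27.3
position: [0.6122, -0.0958, 0.1049]
ee_rot: [0.937, -0.349, 0.001, -0.0]
ft_force: [0.4, -0.9, -0.4]
grip_width: 0.343
t 27.3 p [ 0.6122 -0.0958  0.1049] q [ 0.937 -0.349  0.001 -0.   ] F [ 0.4 -0.9 -0.4] w 0.343
d cm -0.04 0.01 0.51 jaw -40.8 turn -0.2 tiltfix [-0.03  0.08  0.  ]
```

View pics/s25.png

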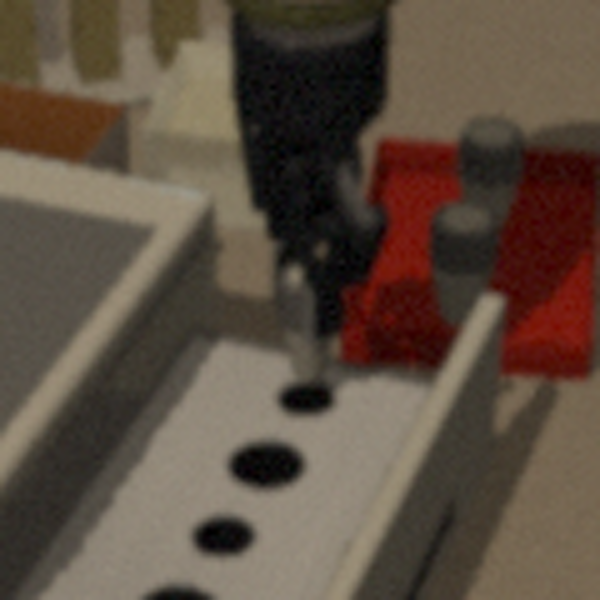

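View pics/t25.png

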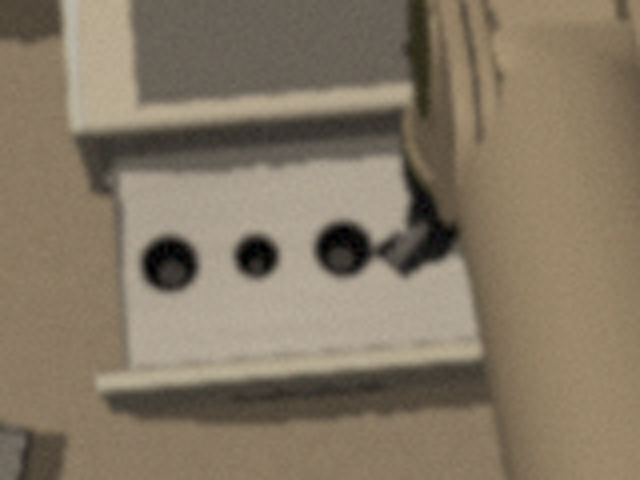

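```bash
python3 -m pendant '[[[0,0,-0.8],[0,0,0],255],[[0,0,-0.8],[0,0,0],255],[[0,0,0],[0,0,0],255]]'; python3 -m pendant '[[[0,0,-0.6],[0,0,0],255],[[0,0,-0.6],[0,0,0],255],[[0,0,0],[0,0,0],255]]'
python3 -c "
from h import *
to(.6118,-.0957,.068,-41)
c=snap('side','s26.png',(230,100,350,220),5)
"
```

```text
clock: 27.78
position: [0.6125, -0.0957, 0.0886]
ee_rot: [0.937, -0.349, 0.001, -0.001]
ft_force: [-0.1, -0.3, -0.6]
grip_width: 0.342
clock: 28.15
position: [0.6125, -0.0956, 0.0756]
ee_rot: [0.937, -0.349, 0.001, -0.001]
ft_force: [0.6, -0.1, -1.0]
grip_width: 0.345
t 28.15 p [ 0.6125 -0.0956  0.0756] q [ 0.937 -0.349  0.001 -0.001] F [ 0.6 -0.1 -1. ] w 0.345
d cm -0.07 -0.01 -0.76 jaw -40.8 turn -0.2 tiltfix [-0.04  0.13  0.  ]
```

View pics/s26.png

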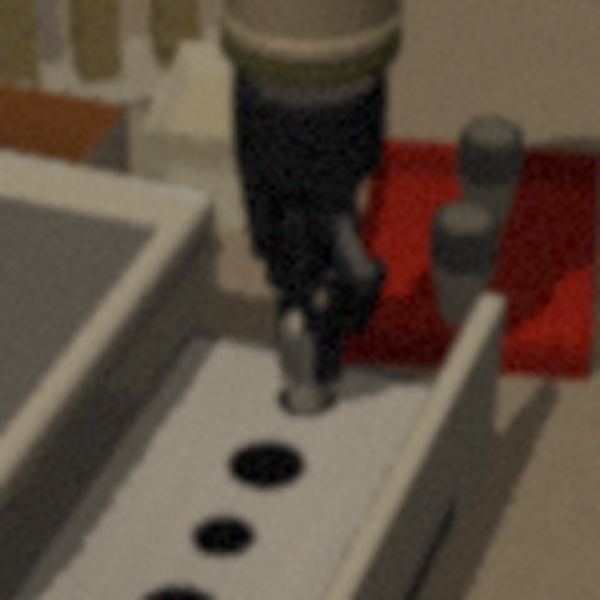

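```bash
python3 -m pendant '[[[0,0,-0.4],[0,0,0],255],[[0,0,-0.4],[0,0,0],255],[[0,0,0],[0,0,0],255]]'; python3 -m pendant '[[[0,0,-0.3],[0,0,0],255],[[0,0,-0.2],[0,0,0],255],[[0,0,0],[0,0,0],255]]'
```

```text
clock: 28.58
position: [0.6133, -0.0955, 0.0679]
ee_rot: [0.937, -0.349, 0.002, -0.001]
ft_force: [1.0, -0.7, -2.0]
grip_width: 0.347
clock: 28.95
position: [0.6152, -0.0953, 0.0663]
ee_rot: [0.937, -0.349, 0.004, -0.001]
ft_force: [-0.7, -0.6, -3.7]
grip_width: 0.342
```

```bash
python3 -m pendant '[[[0,0,0],[0,0,0],200],[[0,0,0],[0,0,0],150],[[0,0,0],[0,0,0],110],[[0,0,0],[0,0,0],90],[[0,0,0],[0,0,0],90],[[-0.2,0,2],[0,0,0],90],[[0,0,4],[0,0,0],60],[[0,0,5],[0,0,0],0],[[0,0,2],[0,0,0],0]]'
python3 -c "
from h import *
to(.4887,.3175,.18,-9.5)
c=snap('side','s27.png',(230,100,350,220),5)
W=cloud(c);print(caps(W,(.6118,-.0957),ztop=.111))
c=snap('top','t27.png',(140,140,400,300),3)
W=cloud(c);print(caps(W,(.6118,-.0957),ztop=.111))
"
```

```text
clock: 30.08
position: [0.6113, -0.095, 0.2025]
ee_rot: [0.937, -0.349, 0.003, -0.001]
ft_force: [0.1, -0.7, 0.0]
grip_width: 1.001
t 30.07 p [ 0.6113 -0.095   0.2025] q [ 0.937 -0.349  0.003 -0.001] F [ 0.1 -0.7  0. ] w 1.001
d cm -12.26 41.25 -2.25 jaw -40.8 turn 31.3 tiltfix [-0.02  0.39  0.  ]
(array([ 0.6122, -0.0955,  0.1096,  0.6113, -0.0923]), 16.6, 85)
(array([ 0.6127, -0.0994,  0.1097,  0.6101, -0.1021]), 13.9, 40)
```

View pics/s27.png

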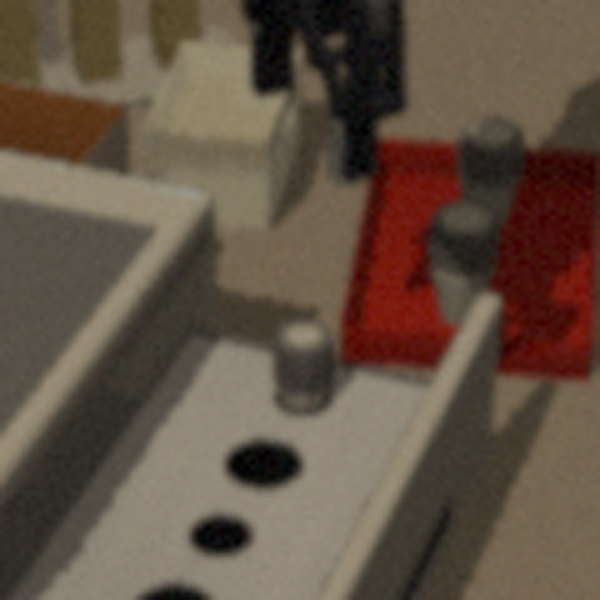

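View pics/t27.png

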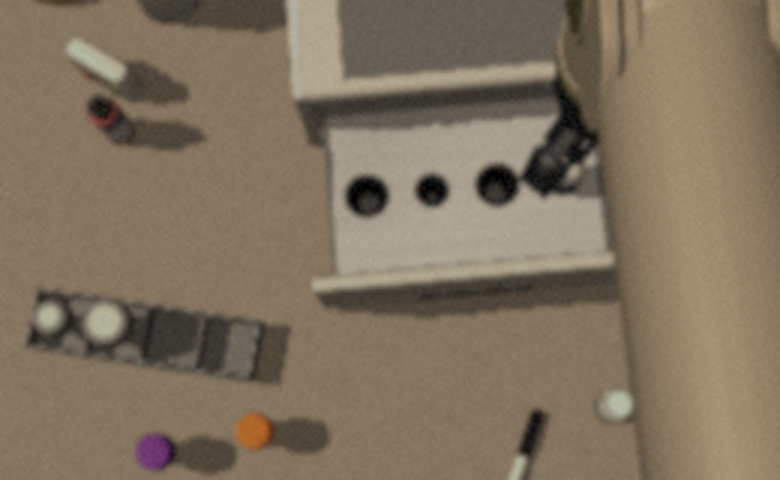

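Fresh c is seated in socket 4: cap top 0.110 and upright at crop (303,365). Next is the large one, b.

```bash
python3 -m pendant '[[[-1.4,4.7,0],[0,0,3.5],0],[[-1.4,4.7,0],[0,0,3.5],0],[[-1.4,4.7,0],[0,0,3.5],0],[[-1.4,4.7,0],[0,0,3.5],0],[[-1.4,4.7,0],[0,0,3.5],0],[[-1.4,4.7,0],[0,0,3.5],0],[[-1.4,4.7,0],[0,0,3.5],0],[[-1.4,4.7,0],[0,0,3.5],0],[[-1,4,-1],[0,0,3.5],0],[[0,0,0],[0,0,0],0]]'
python3 -c "
from h import *
c=snap('side','s28.png',(190,200,400,390),3.5)
W=cloud(c)
for s,z in [((.496,.368),.065),((.488,.317),.074)]: print(*caps(W,s,ztop=z,r=.024))
to(.4887,.3175,.0255,-9.5)
"
```

```text
clock: 31.42
position: [0.4793, 0.3308, 0.1903]
ee_rot: [0.997, -0.073, 0.002, -0.001]
ft_force: [-0.6, -0.8, -0.2]
grip_width: 0.997
[0.4933 0.3715 0.0646 0.4923 0.3731] 16.0 230
[0.4875 0.3188 0.0737 0.4862 0.321 ] 21.0 345
t 31.48 p [0.4806 0.329  0.1907] q [ 0.997 -0.074  0.003 -0.001] F [-0.6  0.5 -0.4] w 0.998
d cm 0.81 -1.15 -16.52 jaw -8.5 turn -1.0 tiltfix [-0.04  0.31  0.  ]
```

```bash
python3 -m pendant '[[[0.7,-1.0,-3],[0,0,-1],0],[[0.1,-0.2,-4],[0,0,0],0],[[0,0,-2.5],[0,0,0],0],[[0,0,-1],[0,0,0],0],[[0,0,0],[0,0,0],0]]'
python3 -c "
from h import *
to(.4887,.3175,.0255,-9.5)
"
```

```text
clock: 32.1
position: [0.4925, 0.31, 0.0841]
ee_rot: [0.996, -0.089, 0.004, 0.001]
ft_force: [0.4, -1.2, 0.1]
grip_width: 1.001
t 32.1 p [0.4925 0.31   0.0841] q [ 0.996 -0.089  0.004  0.001] F [ 0.4 -1.2  0.1] w 1.001
d cm -0.38 0.75 -5.86 jaw -10.2 turn 0.7 tiltfix [0.13 0.48 0.  ]
```

```bash
python3 -m pendant '[[[-0.4,0.7,-0.3],[0,0.4,0.6],0],[[0,0,-1.5],[0,0,0],0],[[0,0,-1.5],[0,0,0],0],[[0,0,-1.4],[0,0,0],0],[[0,0,-0.9],[0,0,0],0],[[0,0,0],[0,0,0],0]]'
python3 -c "
from h import *
to(.4887,.3175,.0255,-9.5)
c=snap('side','s29.png',(200,220,340,360),4.5)
"
```

```text
clock: 32.85
position: [0.4889, 0.3178, 0.0258]
ee_rot: [0.997, -0.083, 0.001, 0.001]
ft_force: [0.6, -1.1, 0.8]
grip_width: 0.999
t 32.85 p [0.4889 0.3178 0.0258] q [ 0.997 -0.083  0.001  0.001] F [ 0.6 -1.1  0.8] w 0.999
d cm -0.02 -0.03 -0.03 jaw -9.5 turn 0.0 tiltfix [0.07 0.17 0.  ]
```

View pics/s29.png

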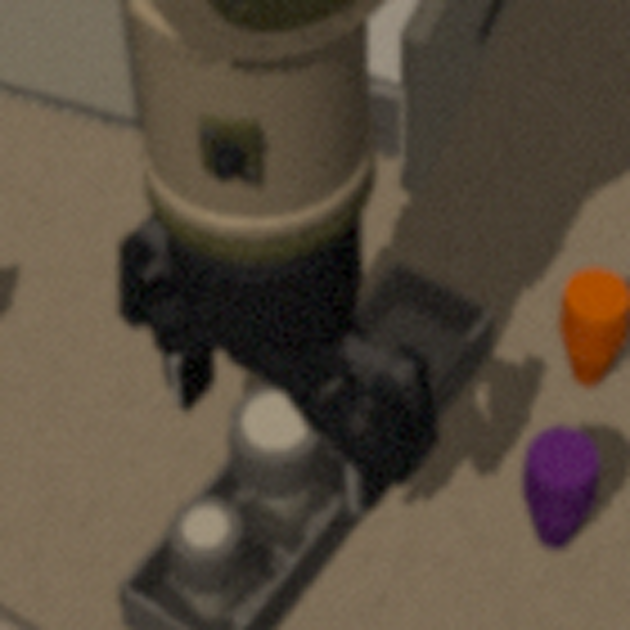

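```bash
python3 -m pendant '[[[0,0,0],[0,0,0],255],[[0,0,0],[0,0,0],255],[[0,0,0],[0,0,0],255],[[0,0,0],[0,0,0],255],[[0,0,0],[0,0,0],255],[[0,0,0],[0,0,0],255],[[0,0,0],[0,0,0],255]]' 60
python3 -m pendant '[[[0,0,1],[0,0,0],255],[[0,0,1.5],[0,0,0],255],[[0,0,2],[0,0,0],255],[[0,0,3],[0,0,0],255],[[0,0,4],[0,0,0],255],[[0,0,4],[0,0,0],255],[[0,0,0],[0,0,0],255]]'
python3 -c "
from h import *
to(.5986,.084,.17,-41)
c=snap('side','s30.png',(190,180,370,340),4)
"
```

```text
clock: 33.78
position: [0.4899, 0.3184, 0.0277]
ee_rot: [0.997, -0.083, 0.003, -0.0]
ft_force: [0.1, -0.2, -0.5]
grip_width: 0.458
clock: 34.65
position: [0.4897, 0.3195, 0.1958]
ee_rot: [0.997, -0.083, 0.005, -0.002]
ft_force: [0.8, -0.1, -1.6]
grip_width: 0.466
t 34.65 p [0.4897 0.3195 0.1958] q [ 0.997 -0.083  0.005 -0.002] F [ 0.8 -0.1 -1.6] w 0.466
d cm 10.89 -23.55 -2.58 jaw -9.5 turn -31.5 tiltfix [-0.16  0.57  0.  ]
```

View pics/s30.png

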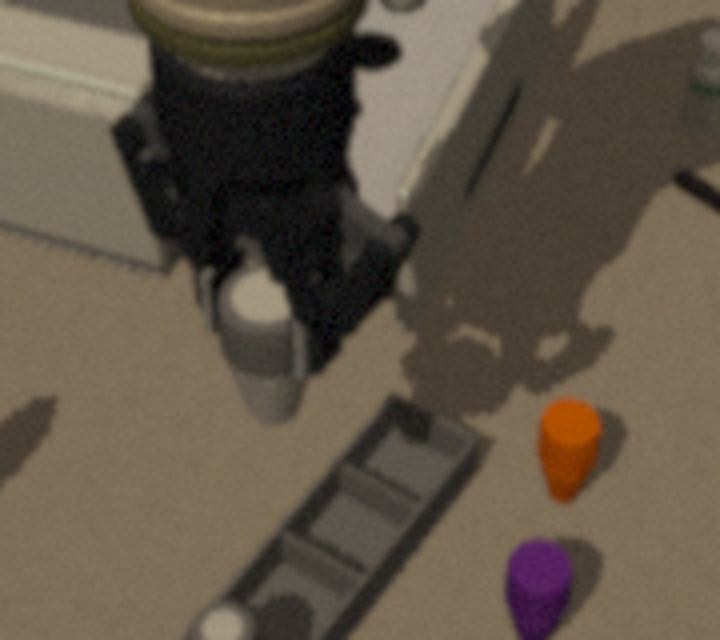

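```bash
python3 -m pendant '[[[1.7,-3.7,0],[0,0.5,-5],255],[[1.8,-4,0],[0,0,-5],255],[[1.8,-4,0],[0,0,-5],255],[[1.8,-4,0],[0,0,-5],255],[[1.8,-4,0],[0,0,-5],255],[[1.6,-3.5,-1],[0,0,-5],255],[[0,0,0],[0,0,0],255]]'
python3 -c "
from h import *
to(.5986,.084,.11,-41)
"
```

```text
clock: 35.58
position: [0.5925, 0.0779, 0.1795]
ee_rot: [0.938, -0.345, -0.004, 0.001]
ft_force: [-0.2, 0.6, -1.0]
grip_width: 0.466
t 35.58 p [0.5925 0.0779 0.1795] q [ 0.938 -0.345 -0.004  0.001] F [-0.2  0.6 -1. ] w 0.466
d cm 0.61 0.61 -6.95 jaw -40.4 turn -0.6 tiltfix [-0.06 -0.43 -0.  ]
```

```bash
python3 -m pendant '[[[0.6,0.6,-3],[0,-0.4,-0.5],255],[[0,0,-2.5],[0,0,0],255],[[0,0,-0.8],[0,0,0],255],[[0,0,0],[0,0,0],255]]'
python3 -c "
from h import *
to(.5986,.084,.11,-41)
"
```

```text
clock: 36.08
position: [0.5973, 0.0861, 0.113]
ee_rot: [0.937, -0.349, -0.002, -0.001]
ft_force: [0.2, -0.0, -0.2]
grip_width: 0.462
t 36.08 p [0.5973 0.0861 0.113 ] q [ 0.937 -0.349 -0.002 -0.001] F [ 0.2 -0.  -0.2] w 0.462
d cm 0.13 -0.21 -0.3 jaw -40.9 turn -0.1 tiltfix [-0.17 -0.18 -0.  ]
```

```bash
python3 -m pendant '[[[0.1,-0.2,-0.5],[-0.2,-0.1,0],255],[[0,0,0],[0,0,0],255]]'
python3 -c "
from h import *
to(.5986,.084,.067,-41)
c=snap('side','s31.png',(210,140,330,260),5)
for d in[(.5986,.084,.07),]: print((proj(c,d)-[210,140])*5)
"
```

```text
clock: 36.33
position: [0.5991, 0.0845, 0.1092]
ee_rot: [0.937, -0.349, 0.0, 0.0]
ft_force: [1.4, 1.2, -1.1]
grip_width: 0.462
t 36.33 p [0.5991 0.0845 0.1092] q [ 0.937 -0.349  0.     0.   ] F [ 1.4  1.2 -1.1] w 0.462
d cm -0.05 -0.05 -4.22 jaw -40.8 turn -0.2 tiltfix [0.03 0.03 0.  ]
[274. 409.]
```

View pics/s31.png

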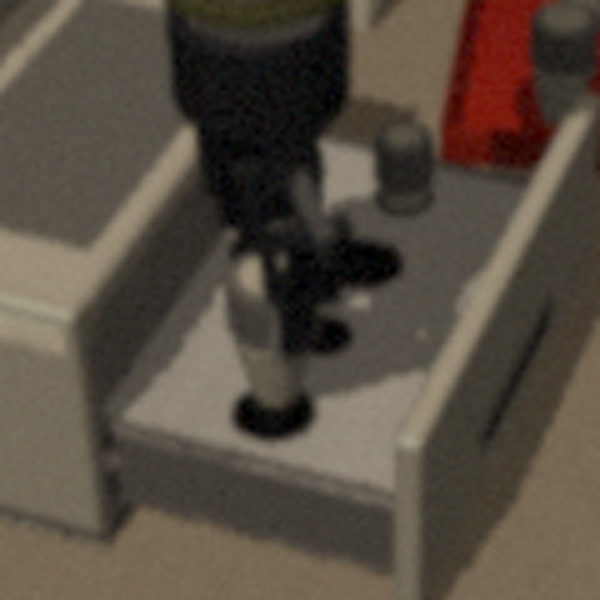

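```bash
python3 -m pendant '[[[0,0,-0.8],[0,0,0],255],[[0,0,-0.9],[0,0,0],255],[[0,0,-0.8],[0,0,0],255],[[0,0,0],[0,0,0],255]]'; python3 -m pendant '[[[0,0,-0.6],[0,0,0],255],[[0,0,-0.6],[0,0,0],255],[[0,0,0],[0,0,0],255]]'
python3 -c "
from h import *
to(.5986,.084,.067,-41)
c=snap('side','s32.png',(210,140,330,260),5)
"
```

```text
clock: 36.88
position: [0.5993, 0.0846, 0.083]
ee_rot: [0.937, -0.349, 0.001, -0.0]
ft_force: [0.4, -0.3, -0.3]
grip_width: 0.462
clock: 37.25
position: [0.6001, 0.0839, 0.0706]
ee_rot: [0.937, -0.349, 0.002, -0.0]
ft_force: [0.4, -1.0, -0.5]
grip_width: 0.467
t 37.25 p [0.6001 0.0839 0.0706] q [ 0.937 -0.349  0.002 -0.   ] F [ 0.4 -1.  -0.5] w 0.467
d cm -0.15 0.01 -0.36 jaw -40.9 turn -0.1 tiltfix [0.06 0.17 0.  ]
```

View pics/s32.png

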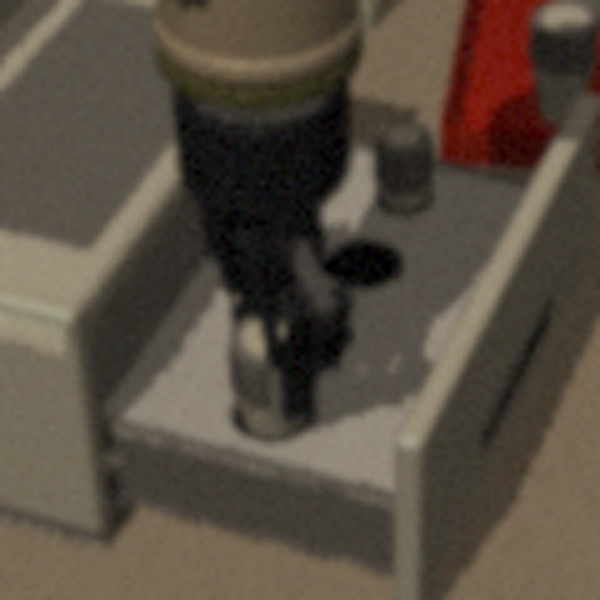

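```bash
python3 -m pendant '[[[-0.1,0,-0.3],[0,0,0],255],[[0,0,-0.2],[0,0,0],255],[[0,0,0],[0,0,0],255],[[0,0,0],[0,0,0],200],[[0,0,0],[0,0,0],150],[[0,0,0],[0,0,0],90],[[0,0,0],[0,0,0],70],[[0,0,0],[0,0,0],70]]';  python3 -m pendant '[[[0,0,2],[0,0,0],70],[[0,0,4],[0,0,0],60],[[0,0,5],[0,0,0],0],[[0,0,2],[0,0,0],0]]'
python3 -c "
from h import *
to(.495,.3698,.18,-9.5)
c=snap('side','s33.png',(200,120,340,260),4.5)
W=cloud(c);print(caps(W,(.6118,-.0957),ztop=.111),caps(W,(.5986,.084),ztop=.113))
c=snap('top','t33.png',(140,140,400,300),3)
W=cloud(c);print(caps(W,(.6118,-.0957),ztop=.111),caps(W,(.5986,.084),ztop=.113))
"
```

```text
clock: 38.3
position: [0.5992, 0.0847, 0.0661]
ee_rot: [0.937, -0.349, 0.002, -0.001]
ft_force: [-0.6, 0.4, 1.6]
grip_width: 0.722
clock: 38.8
position: [0.5976, 0.0854, 0.2028]
ee_rot: [0.937, -0.348, 0.001, -0.001]
ft_force: [-0.4, -0.1, -0.4]
grip_width: 0.998
t 38.8 p [0.5976 0.0854 0.2028] q [ 0.937 -0.348  0.001 -0.001] F [-0.4 -0.1 -0.4] w 0.998
d cm -10.26 28.44 -2.28 jaw -40.8 turn 31.3 tiltfix [-0.04  0.12  0.  ]
(array([ 0.6117, -0.0951,  0.1096,  0.6109, -0.0923]), 16.4, 89) (array([0.5989, 0.0856, 0.113 , 0.5974, 0.0874]), 21.6, 199)
(array([ 0.6156, -0.0972,  0.1105,  0.6148, -0.0969]), 15.8, 107) (array([ 0.,  0., nan, nan, nan]), 0.0, 0)
  return _methods._mean(a, axis=axis, dtype=dtype,
  ret = ret.dtype.type(ret / rcount)
h.py:28: RuntimeWarning: Mean of empty slice.
  return np.round([x/1000,y/1000,np.median(P[:,2]),P[:,0].mean(),P[:,1].mean()],4),round(rad,1),len(P)
```

View pics/s33.png

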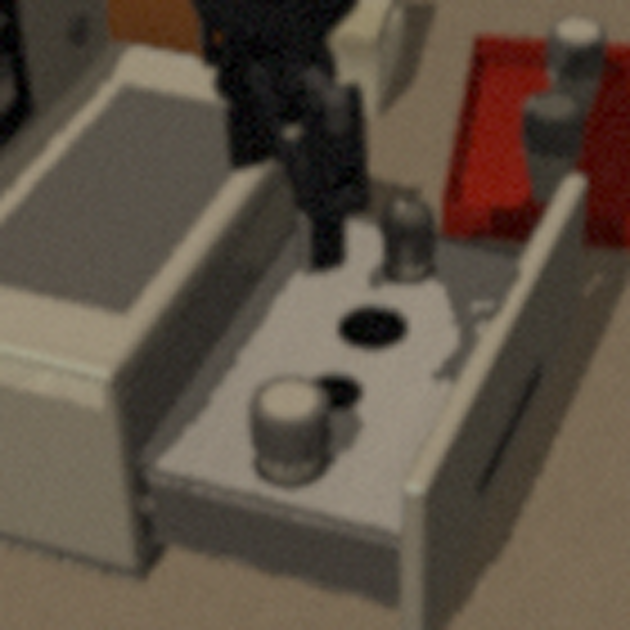

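View pics/t33.png

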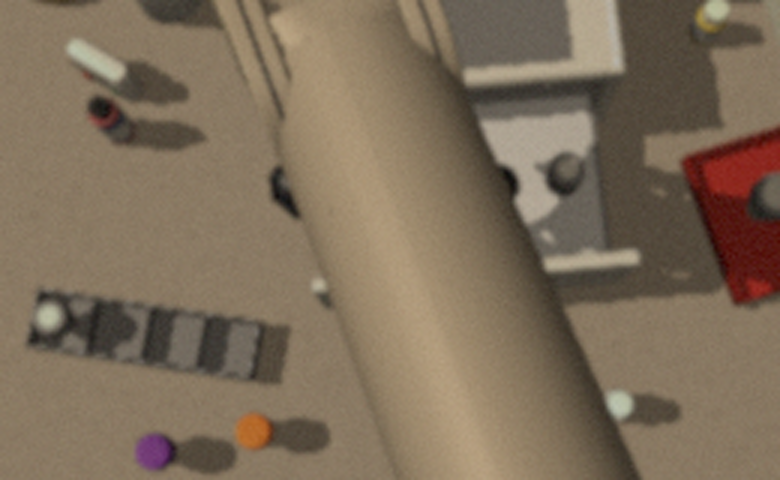

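Large b is seated in socket 1 (cap top 0.113, the same as the used ones were). Last is small a.

```bash
python3 -m pendant '[[[-1.6,4.6,0],[0,0,5],0],[[-1.7,4.7,0],[0,0,5],0],[[-1.7,4.7,0],[0,0,5],0],[[-1.7,4.7,0],[0,0,5],0],[[-1.7,4.7,0],[0,0,5],0],[[-1.7,4.5,0],[0,0,5],0],[[0,0,-1],[0,0,0],0],[[0,0,0],[0,0,0],0]]'
python3 -c "
from h import *
c=snap('side','s34.png',(150,180,400,400),3)
W=cloud(c)
for s,z in [((.495,.370),.065)]: print(*caps(W,s,ztop=z,r=.024))
to(.495,.3698,.019,-9.5)
"
```

```text
clock: 39.9
position: [0.4903, 0.3694, 0.1906]
ee_rot: [0.996, -0.087, -0.0, 0.0]
ft_force: [0.8, 0.8, -0.4]
grip_width: 1.002
[0.4935 0.3717 0.0647 0.4923 0.3731] 16.1 227
t 39.95 p [0.4902 0.37   0.1913] q [ 0.996 -0.087  0.    -0.   ] F [-1.   0.5  0.2] w 1.002
d cm 0.48 -0.02 -17.23 jaw -9.9 turn 0.4 tiltfix [-0.04  0.01  0.  ]
```

View pics/s34.png

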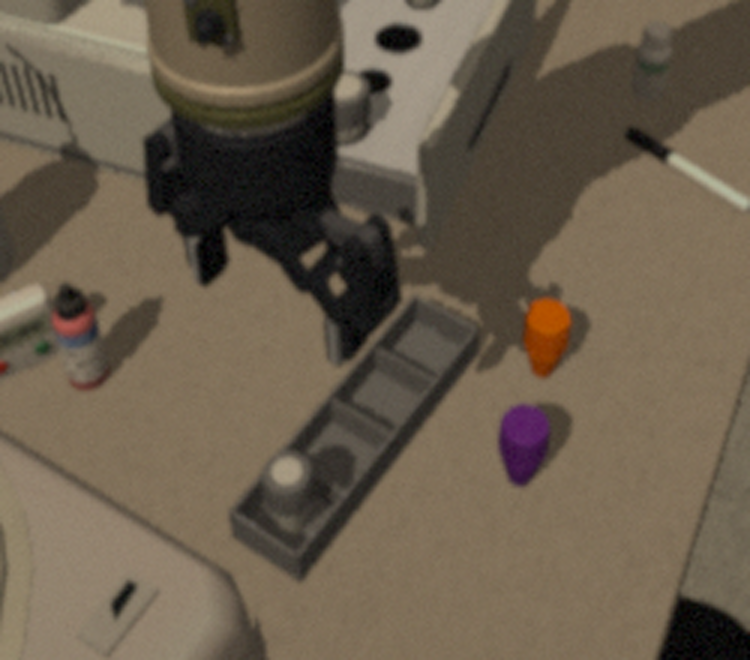

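```bash
python3 -m pendant '[[[0.4,0,-3],[0,0,0.4],0],[[0,0,-4],[0,0,0],0],[[0,0,-2.5],[0,0,0],0],[[0,0,-1],[0,0,0],0],[[0,0,0],[0,0,0],0]]'
python3 -c "
from h import *
to(.495,.3698,.019,-9.5)
"
```

```text
clock: 40.58
position: [0.499, 0.3646, 0.086]
ee_rot: [0.996, -0.088, 0.002, -0.0]
ft_force: [0.3, -0.6, 0.3]
grip_width: 0.995
t 40.58 p [0.499  0.3646 0.086 ] q [ 0.996 -0.088  0.002 -0.   ] F [ 0.3 -0.6  0.3] w 0.995
d cm -0.4 0.52 -6.7 jaw -10.2 turn 0.7 tiltfix [-0.01  0.24  0.  ]
```

```bash
python3 -m pendant '[[[-0.4,0.5,-0.5],[0,0.2,0.6],0],[[0,0,-1.7],[0,0,0],0],[[0,0,-1.7],[0,0,0],0],[[0,0,-1.5],[0,0,0],0],[[0,0,-1],[0,0,0],0],[[0,0,-0.1],[0,0,0],0],[[0,0,0],[0,0,0],0]]'
python3 -c "
from h import *
to(.495,.3698,.019,-9.5)
c=snap('side','s35.png',(180,240,320,380),4.5)
"
```

```text
clock: 41.45
position: [0.4954, 0.3704, 0.0182]
ee_rot: [0.997, -0.083, 0.001, -0.001]
ft_force: [-0.0, -0.1, 0.5]
grip_width: 0.999
t 41.45 p [0.4954 0.3704 0.0182] q [ 0.997 -0.083  0.001 -0.001] F [-0.  -0.1  0.5] w 0.999
d cm -0.04 -0.06 0.08 jaw -9.5 turn 0.0 tiltfix [-0.09  0.13  0.  ]
```

View pics/s35.png

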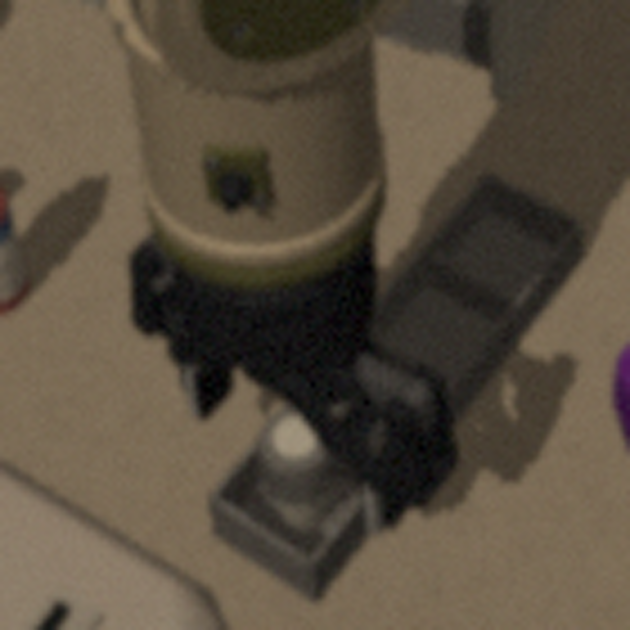

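```bash
python3 -m pendant '[[[0,0,0.2],[0,0,0],255],[[0,0,0],[0,0,0],255],[[0,0,0],[0,0,0],255],[[0,0,0],[0,0,0],255],[[0,0,0],[0,0,0],255],[[0,0,0],[0,0,0],255],[[0,0,0],[0,0,0],255]]' 60
python3 -m pendant '[[[0,0,1],[0,0,0],255],[[0,0,1.5],[0,0,0],255],[[0,0,2],[0,0,0],255],[[0,0,3],[0,0,0],255],[[0,0,4],[0,0,0],255],[[0,0,4],[0,0,0],255],[[0,0,0],[0,0,0],255]]'
python3 -c "
from h import *
to(.6032,.024,.17,-41)
c=snap('side','s36.png',(170,160,370,340),3.8)
"
```

```text
clock: 42.38
position: [0.4962, 0.3709, 0.0219]
ee_rot: [0.997, -0.083, 0.002, -0.002]
ft_force: [-0.0, -0.2, 1.4]
grip_width: 0.343
clock: 43.25
position: [0.4959, 0.3717, 0.1897]
ee_rot: [0.997, -0.083, 0.004, -0.003]
ft_force: [0.8, -0.3, -1.4]
grip_width: 0.347
t 43.25 p [0.4959 0.3717 0.1897] q [ 0.997 -0.083  0.004 -0.003] F [ 0.8 -0.3 -1.4] w 0.347
d cm 10.73 -34.77 -1.97 jaw -9.5 turn -31.5 tiltfix [-0.32  0.46  0.  ]
```

View pics/s36.png

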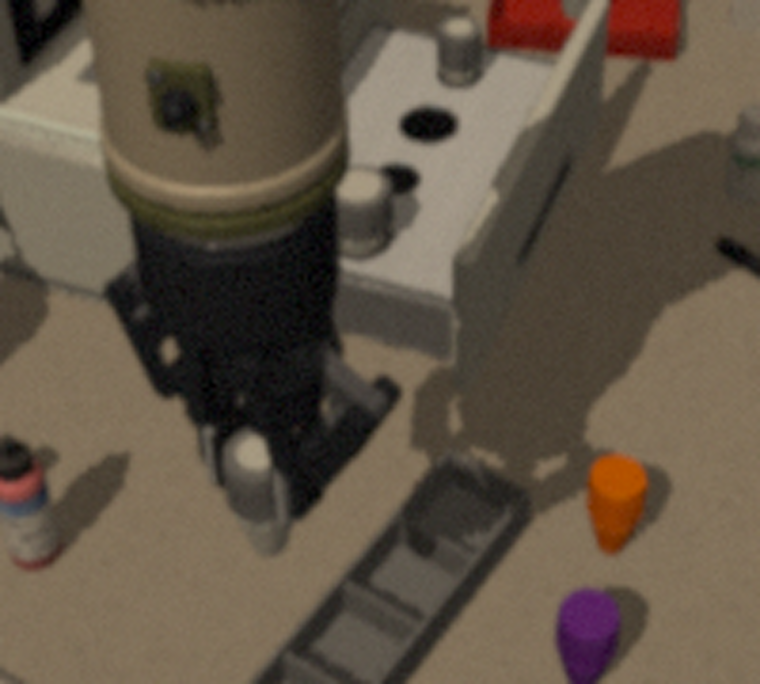

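```bash
python3 -m pendant '[[[1.3,-4,0],[-0.3,0.5,-3.9],255],[[1.35,-4.3,0],[0,0,-3.9],255],[[1.35,-4.3,0],[0,0,-3.9],255],[[1.35,-4.3,0],[0,0,-3.9],255],[[1.35,-4.3,0],[0,0,-3.9],255],[[1.35,-4.3,0],[0,0,-3.9],255],[[1.35,-4.3,0],[0,0,-3.9],255],[[1.3,-4.2,0],[0,0,-3.9],255],[[0,0,0],[0,0,0],255]]'
python3 -c "
from h import *
to(.6032,.024,.11,-41)
"
```

```text
clock: 44.42
position: [0.5981, 0.0177, 0.1824]
ee_rot: [0.935, -0.355, -0.006, 0.003]
ft_force: [-0.2, 0.0, -0.3]
grip_width: 0.344
t 44.42 p [0.5981 0.0177 0.1824] q [ 0.935 -0.355 -0.006  0.003] F [-0.2  0.  -0.3] w 0.344
d cm 0.51 0.63 -7.24 jaw -41.6 turn 0.6 tiltfix [ 0.01 -0.8   0.  ]
```

```bash
python3 -m pendant '[[[0.4,0.6,-2],[0,-0.6,0.6],255],[[0,0,-2],[0,0,0],255],[[0.1,0,-0.5],[0,0,0],255],[[0,0,0],[0,0,0],255]]'
python3 -c "
from h import *
to(.6032,.024,.11,-41)
"
```

```text
clock: 44.92
position: [0.6014, 0.0259, 0.1351]
ee_rot: [0.937, -0.349, -0.003, 0.001]
ft_force: [1.5, 0.3, -0.4]
grip_width: 0.347
t 44.92 p [0.6014 0.0259 0.1351] q [ 0.937 -0.349 -0.003  0.001] F [ 1.5  0.3 -0.4] w 0.347
d cm 0.18 -0.19 -2.51 jaw -40.8 turn -0.2 tiltfix [-0.06 -0.37 -0.  ]
```

```bash
python3 -m pendant '[[[0.2,-0.2,-1.5],[0,-0.3,0],255],[[0,0,-1.1],[0,0,0],255],[[0,0,0],[0,0,0],255]]'
python3 -c "
from h import *
to(.6032,.024,.068,-41)
c=snap('side','s37.png',(210,130,330,250),5)
print((proj(c,(.6032,.024,.07))-[210,130])*5)
"
```

```text
clock: 45.3
position: [0.6038, 0.024, 0.1082]
ee_rot: [0.937, -0.349, -0.0, -0.0]
ft_force: [-0.0, -0.5, 0.0]
grip_width: 0.345
t 45.3 p [0.6038 0.024  0.1082] q [ 0.937 -0.349 -0.    -0.   ] F [-0.  -0.5  0. ] w 0.345
d cm -0.06 -0.0 -4.02 jaw -40.8 turn -0.2 tiltfix [-0.06  0.01  0.  ]
[320.5 381.5]
```

View pics/s37.png

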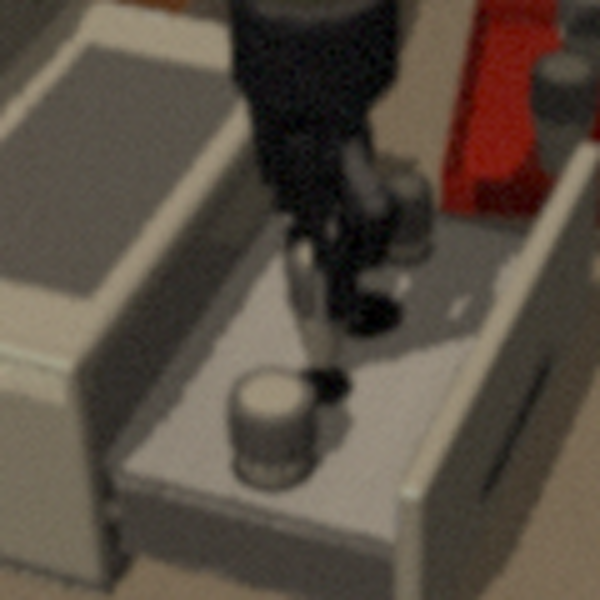

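```bash
python3 -m pendant '[[[0,0,-0.8],[0,0,0],255],[[0,0,-0.8],[0,0,0],255],[[0,0,-0.7],[0,0,0],255],[[0,0,0],[0,0,0],255]]'; python3 -m pendant '[[[0,0,-0.6],[0,0,0],255],[[0,0,-0.5],[0,0,0],255],[[0,0,0],[0,0,0],255]]'
python3 -c "
from h import *
to(.6032,.024,.068,-41)
c=snap('side','s38.png',(210,130,330,250),5)
"
```

```text
clock: 45.85
position: [0.6043, 0.0241, 0.0845]
ee_rot: [0.937, -0.349, 0.0, -0.001]
ft_force: [0.0, 1.0, -1.3]
grip_width: 0.343
clock: 46.22
position: [0.6045, 0.024, 0.073]
ee_rot: [0.937, -0.349, 0.001, -0.001]
ft_force: [0.8, -0.0, -0.6]
grip_width: 0.344
t 46.23 p [0.6045 0.024  0.073 ] q [ 0.937 -0.349  0.001 -0.001] F [ 0.8 -0.  -0.6] w 0.344
d cm -0.13 -0.0 -0.5 jaw -40.8 turn -0.2 tiltfix [-0.06  0.1   0.  ]
```

View pics/s38.png

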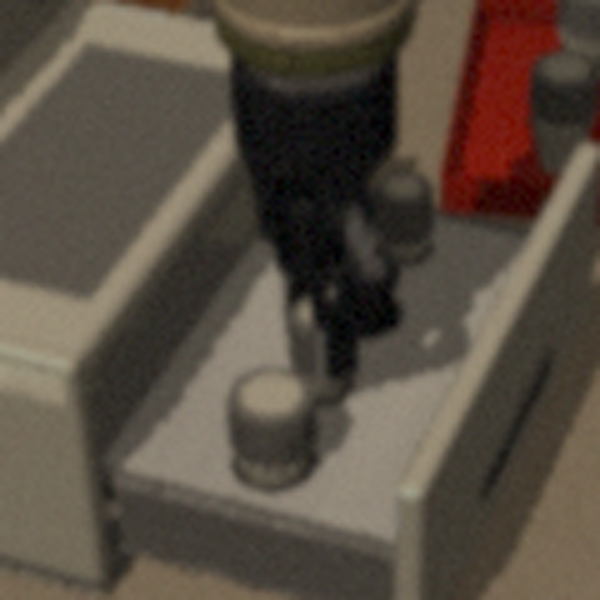

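```bash
python3 -m pendant '[[[-0.1,0,-0.4],[0,0,0],255],[[0,0,-0.3],[0,0,0],255],[[0,0,0],[0,0,0],255],[[0,0,0],[0,0,0],200],[[0,0,0],[0,0,0],150],[[0,0,0],[0,0,0],110],[[0,0,0],[0,0,0],90],[[0,0,0],[0,0,0],90]]';  python3 -m pendant '[[[0,0,2],[0,0,0],90],[[0,0,4],[0,0,0],80],[[0,0,5],[0,0,0],80],[[-2,0,5],[0,0,0],120],[[-4,0,0],[0,0,3],200],[[-5,0,0],[0,0,5],255],[[-5,0,0],[0,0,5],255],[[-5,0,0],[0,0,5],255]]'
python3 -c "
from h import *
obs()
c=snap('side','s39.png',(200,120,340,260),4.5)
for c in (c,snap('top','t39.png',(140,140,400,300),3)):
  W=cloud(c);
  for s,z in [((.5986,.084),.113),((.6032,.024),.111),((.6118,-.0957),.111)]: print(caps(W,s,ztop=z) if np.any(np.hypot(W[...,0]-s[0],W[...,1]-s[1])<.01) else None)
"
```

```text
clock: 47.28
position: [0.604, 0.0241, 0.0664]
ee_rot: [0.937, -0.349, 0.001, -0.001]
ft_force: [0.3, 0.2, 0.0]
grip_width: 0.648
clock: 48.28
position: [0.3905, 0.0268, 0.2413]
ee_rot: [0.981, -0.192, 0.005, -0.003]
ft_force: [-0.8, -0.8, 1.0]
grip_width: 0.003
t 48.27 p [0.3905 0.0268 0.2413] q [ 0.981 -0.192  0.005 -0.003] F [-0.8 -0.8  1. ] w 0.003
(array([0.5993, 0.0837, 0.1126, 0.5972, 0.0873]), 22.4, 203)
(array([0.6039, 0.0243, 0.1103, 0.6026, 0.0266]), 16.6, 111)
(array([ 0.6129, -0.0942,  0.1097,  0.6112, -0.0925]), 16.5, 89)
(array([0.602 , 0.082 , 0.1128, 0.6013, 0.0823]), 20.7, 192)
(array([0.607 , 0.0222, 0.1105, 0.6062, 0.0223]), 15.7, 109)
(array([ 0.6152, -0.097 ,  0.11  ,  0.6145, -0.0968]), 15.9, 113)
```

View pics/s39.png

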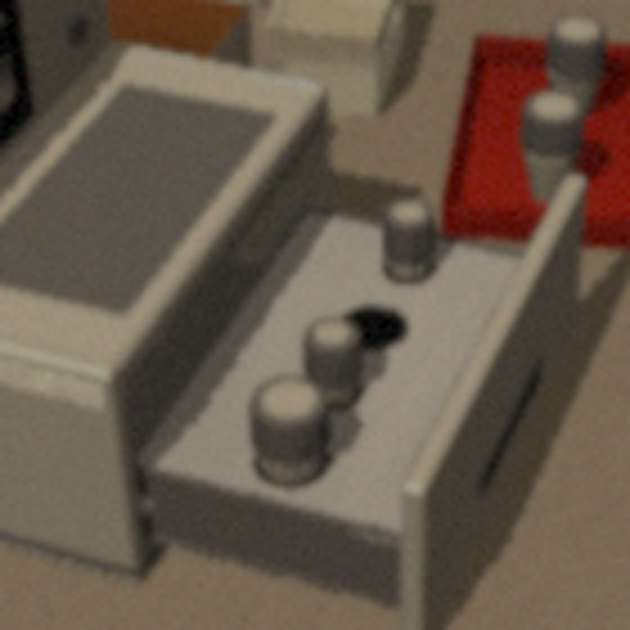

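View pics/t39.png

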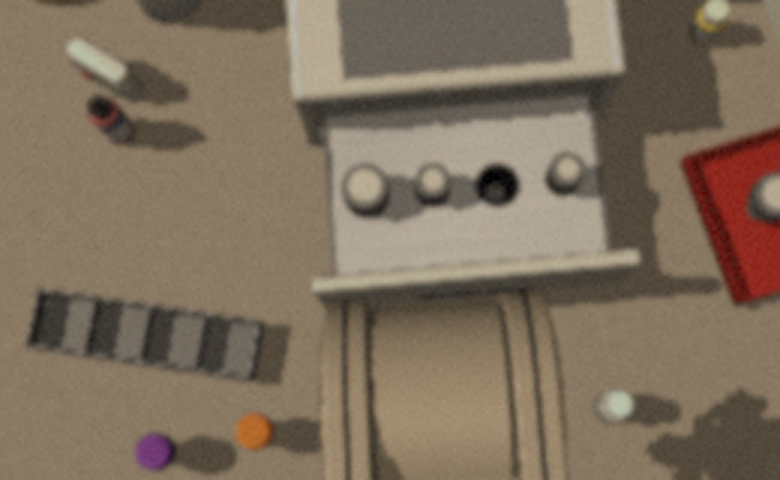

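All three are seated: cap tops 0.1126, 0.1104 and 0.1098, upright at crop (290,430), (332,360) and (409,240). The carrier is empty and both used bottles are in the tray. Now to close the drawer, with fingers shut and jaws parallel to the panel.

```bash
python3 -m pendant '[[[1,-0.5,0],[0,0,-9],255],[[1,-0.5,0],[0,0,-9],255],[[1,-0.5,0],[0,0,-9],255],[[1,-0.5,0],[0,0,-9],255],[[1,-0.5,0],[0,0,-9],255],[[1,-0.5,0],[0,0,-9],255],[[1,-0.5,0],[0,0,-9],255],[[0.5,-0.5,-2],[0,0,0],255],[[0,0,-3],[0,0,0],255],[[0,0,-2],[0,0,0],255],[[0,0,0],[0,0,0],255]]'
python3 -c "
from h import *
to(.472,-.0155,.083,-85.8)
"
```

```text
clock: 49.75
position: [0.4723, -0.0114, 0.1839]
ee_rot: [0.724, -0.69, 0.014, 0.0]
ft_force: [0.3, -0.5, 0.7]
grip_width: -0.003
t 49.75 p [ 0.4723 -0.0114  0.1839] q [ 0.724 -0.69   0.014  0.   ] F [ 0.3 -0.5  0.7] w -0.003
d cm -0.03 -0.41 -10.09 jaw -87.3 turn 1.5 tiltfix [1.11 1.12 0.  ]
```

```bash
python3 -m pendant '[[[0,-0.4,-3],[1,1,1.5],255],[[0,0,-3],[0,0,0],255],[[0,0,-2.5],[0,0,0],255],[[0,0,-1],[0,0,0],255],[[0,0,0],[0,0,0],255]]'
python3 -c "
from h import *
to(.472,-.0155,.083,-85.8)
c=snap('side','s40.png',(200,100,400,260),3.8)
c=snap('top','t40.png',(180,120,420,300),3.2)
"
```

```text
clock: 50.38
position: [0.4778, -0.0152, 0.0945]
ee_rot: [0.733, -0.681, 0.005, -0.003]
ft_force: [-0.0, 1.0, 1.0]
grip_width: -0.002
t 50.38 p [ 0.4778 -0.0152  0.0945] q [ 0.733 -0.681  0.005 -0.003] F [-0.  1.  1.] w -0.002
d cm -0.58 -0.03 -1.15 jaw -85.8 turn -0.0 tiltfix [0.13 0.7  0.  ]
```

View pics/s40.png

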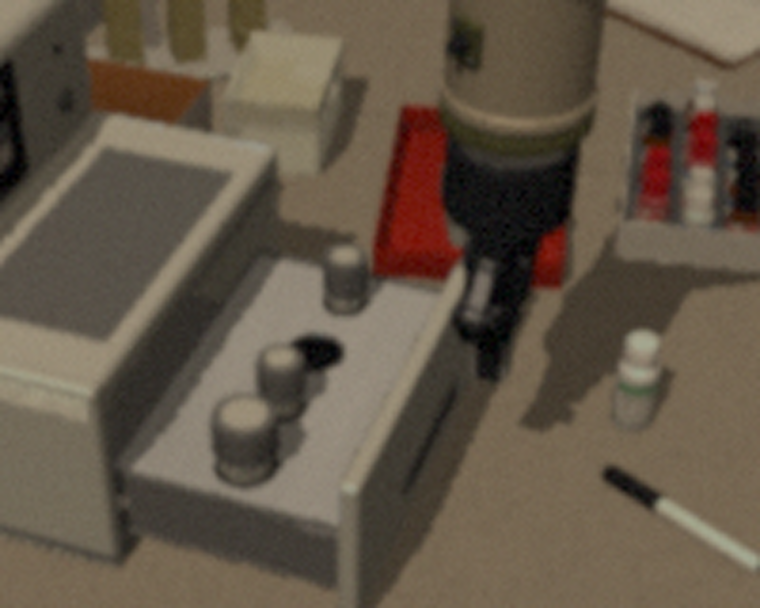

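View pics/t40.png

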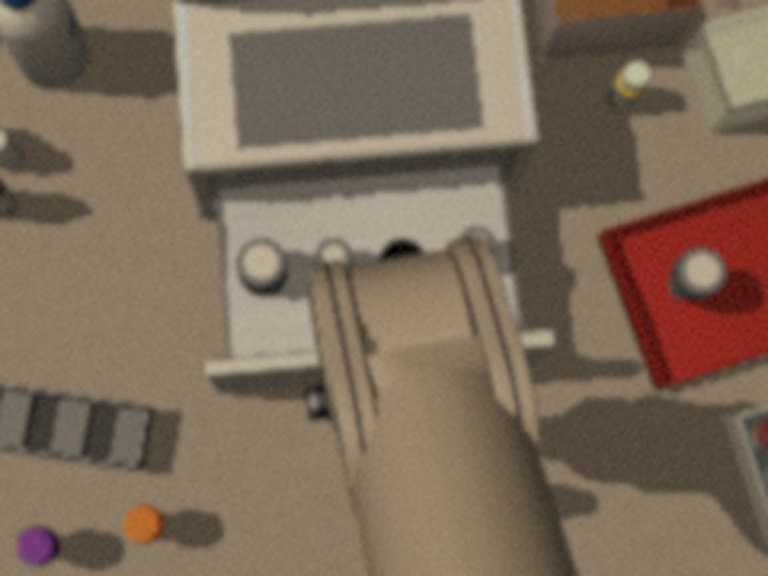

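```bash
python3 -c "
from h import *
c=load('side');W=cloud(c)
m=(abs(W[...,0]-.478)<.035)&(abs(W[...,1]+.01)<.05)&(W[...,2]>.06)&(W[...,2]<.2)&(c['pixels'].mean(-1)<45)
P=W[m]; i=np.argsort(P[:,2])
print(len(P),np.round(P[i[:8]],3))
for a in np.arange(.08,.2,.01):
  q=P[(P[:,2]>=a)&(P[:,2]<a+.01)]
  if len(q): print(round(a,2),len(q),'x',np.round([q[:,0].min(),q[:,0].max()],3),'y',np.round([q[:,1].min(),q[:,1].max()],3))
"
```

```text
223 [[ 0.481 -0.011  0.11 ]
 [ 0.473 -0.009  0.111]
 [ 0.478 -0.008  0.113]
 [ 0.476 -0.008  0.114]
 [ 0.472 -0.005  0.117]
 [ 0.48  -0.004  0.119]
 [ 0.469 -0.004  0.119]
 [ 0.47  -0.011  0.12 ]]
0.1 1 x [0.481 0.481] y [-0.011 -0.011]
0.11 8 x [0.469 0.48 ] y [-0.011 -0.004]
0.12 20 x [0.466 0.482] y [-0.012  0.   ]
0.13 29 x [0.465 0.485] y [-0.012  0.   ]
0.14 8 x [0.465 0.48 ] y [-0.014  0.001]
0.15 19 x [0.461 0.484] y [-0.04   0.017]
0.16 24 x [0.461 0.484] y [-0.043  0.024]
0.17 37 x [0.458 0.482] y [-0.024  0.032]
0.18 42 x [0.458 0.488] y [-0.031  0.039]
0.19 35 x [0.457 0.489] y [-0.028  0.037]
```

```bash
python3 -m pendant '[[[0,0,-0.6],[0,0.6,0],255],[[0.5,0,-0.3],[0,0,0],255],[[1,0.1,0],[0,0,0],255],[[1,0.1,0],[0,0,0],255],[[1,0.1,0],[0,0,0],255],[[1,0.1,0],[0,0,0],255]]'
python3 -c "
from h import *
to(.656,-.0015,.085,-85.8)
"
```

```text
clock: 51.22
position: [0.5265, -0.0118, 0.087]
ee_rot: [0.732, -0.681, 0.002, 0.001]
ft_force: [-2.8, -1.4, 2.2]
grip_width: 0.001
t 51.23 p [ 0.5265 -0.0118  0.087 ] q [ 0.732 -0.681  0.002  0.001] F [-2.8 -1.4  2.2] w 0.001
d cm 12.95 1.03 -0.2 jaw -85.9 turn 0.1 tiltfix [0.24 0.16 0.  ]
```

```bash
python3 -m pendant '[[[1.2,0.09,0],[0,0,0],255],[[1.2,0.09,0],[0,0,0],255],[[1.2,0.09,0],[0,0,0],255],[[1.2,0.09,-0.1],[0,0,0],255],[[1.2,0.09,0],[0,0,0],255],[[1.2,0.09,-0.1],[0,0,0],255],[[0,0,0],[0,0,0],255]]'
python3 -c "
from h import *
to(.656,-.0015,.085,-85.8)
c=snap('side','s41.png',(180,80,400,260),3.4)
"
```

```text
clock: 52.1
position: [0.6048, -0.0053, 0.0846]
ee_rot: [0.732, -0.681, 0.002, -0.0]
ft_force: [-0.8, 0.5, 0.0]
grip_width: -0.005
t 52.1 p [ 0.6048 -0.0053  0.0846] q [ 0.732 -0.681  0.002 -0.   ] F [-0.8  0.5  0. ] w -0.005
d cm 5.12 0.38 0.04 jaw -85.8 turn 0.0 tiltfix [0.18 0.19 0.  ]
```

View pics/s41.png

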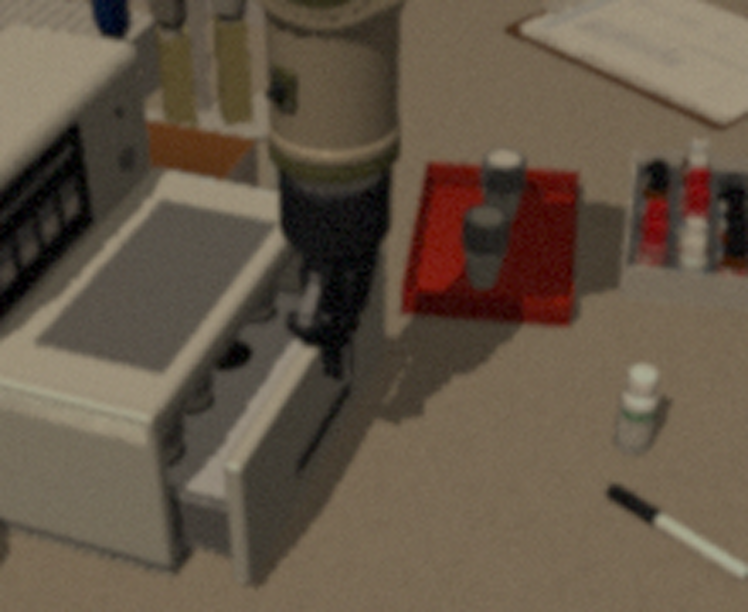

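The caps are passing under the opening at crop (195,390) and (265,310) with no resistance. Carrying on towards the detent.

```bash
python3 -m pendant '[[[1.0,0.08,0],[0,0,0],255],[[1.2,0.09,-0.1],[0,0,0],255],[[1.0,0.08,0],[0,0,0],255],[[0.8,0.06,0],[0,0,0],255]]'; python3 -m pendant '[[[0.7,0.05,0],[0,0,0],255],[[0.7,0.05,0],[0,0,0],255],[[0.6,0.05,0],[0,0,0],255]]'
python3 -c "
from h import *
to(.656,-.0015,.085,-85.8)
c=snap('side','s42.png',(180,80,400,260),3.4)
"
```

```text
clock: 52.65
position: [0.6443, -0.0025, 0.0835]
ee_rot: [0.732, -0.681, 0.001, 0.002]
ft_force: [-8.7, -0.4, 6.4]
grip_width: 0.004
clock: 53.02
position: [0.6508, -0.0021, 0.0836]
ee_rot: [0.732, -0.681, -0.009, 0.016]
ft_force: [-44.8, -4.9, 31.2]
grip_width: -0.001
t 53.02 p [ 0.6508 -0.0021  0.0836] q [ 0.732 -0.681 -0.009  0.016] F [-44.8  -4.9  31.2] w -0.001
d cm 0.52 0.06 0.14 jaw -85.8 turn 0.0 tiltfix [ 0.65 -2.07  0.  ]
```

View pics/s42.png

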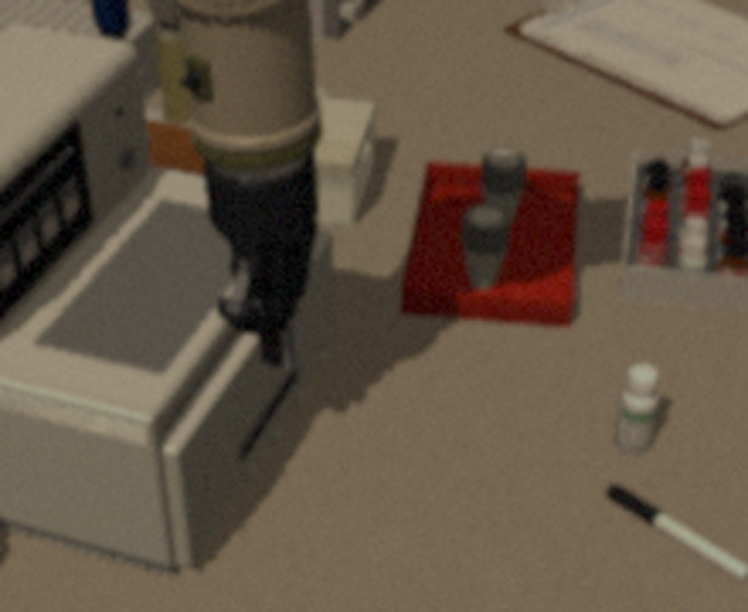

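```bash
python3 -m pendant '[[[-0.8,0,0],[0,0,0],255],[[-1.5,0,0.3],[0,0,0],255],[[-3,0,0],[0,0,0],255],[[-4,0,0],[0,0,0],255],[[-3,0,3],[0,0,0],255],[[0,0,5],[0,0,0],255],[[0,0,5],[0,0,0],255]]'
python3 -c "
from h import *
obs()
c=snap('side','s43.png',(180,80,400,260),3.4)
W=cloud(c)
c=snap('top','t43.png',(140,100,400,300),3)
c=load('top');W=cloud(c)
d=(np.abs(W[...,0]-.66)<.05)&(np.abs(W[...,1]-.02)<.2)&(W[...,2]>.115)&(W[...,2]<.135)
P=W[d];print(len(P),cv2.minAreaRect((P[:,:2]*1000).astype(np.float32)))
d=(np.abs(W[...,0]-.75)<.12)&(np.abs(W[...,1]-.02)<.2)&(W[...,2]>.142)&(W[...,2]<.165)
P=W[d];print(len(P),cv2.minAreaRect((P[:,:2]*1000).astype(np.float32)))
"
```

```text
clock: 53.95
position: [0.5263, -0.0016, 0.217]
ee_rot: [0.732, -0.681, -0.01, 0.016]
ft_force: [0.7, 0.3, 0.1]
grip_width: 0.0
t 53.95 p [ 0.5263 -0.0016  0.217 ] q [ 0.732 -0.681 -0.01   0.016] F [0.7 0.3 0.1] w 0.0
194 ((672.4780883789062, -3.1498565673828125), (17.13481330871582, 286.50042724609375), 4.207258701324463)
3261 ((753.3279418945312, 3.159149169921875), (150.61700439453125, 290.2425537109375), 4.138415813446045)
```

View pics/s43.png

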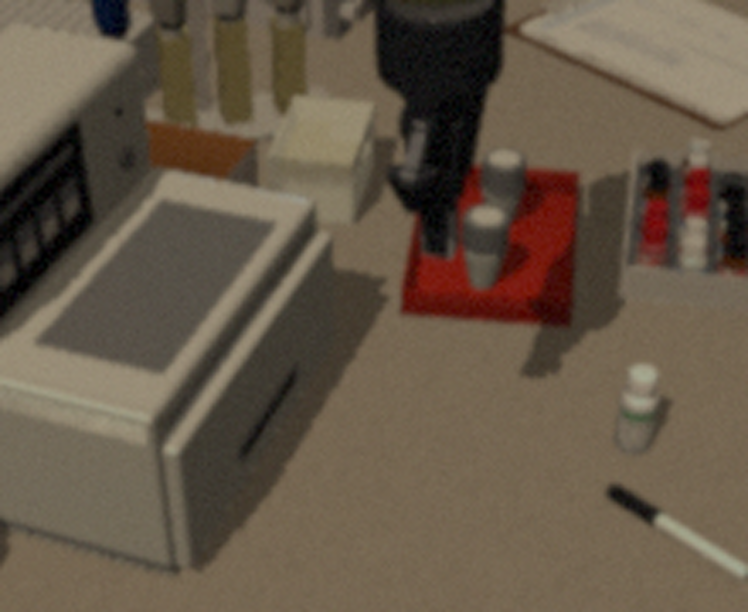

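View pics/t43.png

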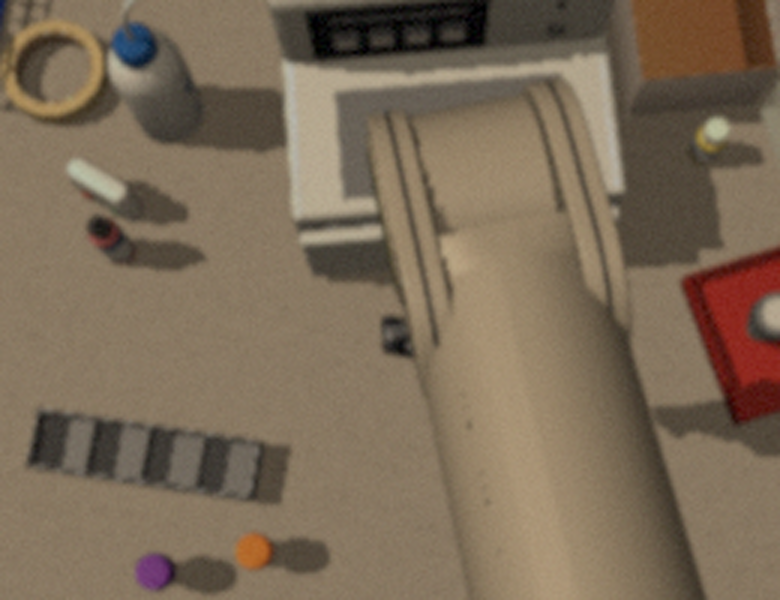

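```bash
python3 -m pendant '[[[-3,-3,1],[0,0,0],255],[[-3,-4,1],[0,0,0],255],[[-2,-5,0],[0,0,0],255],[[-1,-5,0],[0,0,0],255],[[0,-5,0],[0,0,0],255],[[0,-5,0],[0,0,0],255]]'
python3 -c "
from h import *
obs()
c=snap('side','s44.png',(200,120,320,260),4.5)
snap('side','s45.png')
W=cloud(c)
c=snap('top','t44.png',(220,100,360,230),5)
snap('top','t45.png')
W=cloud(c)
d=(np.abs(W[...,0]-.66)<.05)&(np.abs(W[...,1]-.02)<.2)&(W[...,2]>.115)&(W[...,2]<.135)
P=W[d];print(len(P),cv2.minAreaRect((P[:,:2]*1000).astype(np.float32)))
# analyser front edge along mid: roof points min along closing dir
n=np.array([.9973,.0737]);
d=(np.abs(W[...,0]-.75)<.12)&(np.abs(W[...,1]-.0)<.1)&(W[...,2]>.147)&(W[...,2]<.16)
s=W[d][:,:2]@n; print('roof front edge',np.percentile(s,[0.5,2,5]))
s=P[:,:2]@n; print('panel top span',np.percentile(s,[2,50,98]))
"
```

```text
clock: 54.8
position: [0.4406, -0.2757, 0.2423]
ee_rot: [0.735, -0.677, -0.002, 0.011]
ft_force: [0.8, -0.0, 0.3]
grip_width: 0.004
t 54.8 p [ 0.4406 -0.2757  0.2423] q [ 0.735 -0.677 -0.002  0.011] F [ 0.8 -0.   0.3] w 0.004
690 ((672.1813354492188, -3.2263336181640625), (17.691532135009766, 286.26898193359375), 4.180227279663086)
roof front edge [0.67785778 0.67968333 0.68331626]
panel top span [0.66169941 0.66834096 0.67820754]
```

View pics/s44.png

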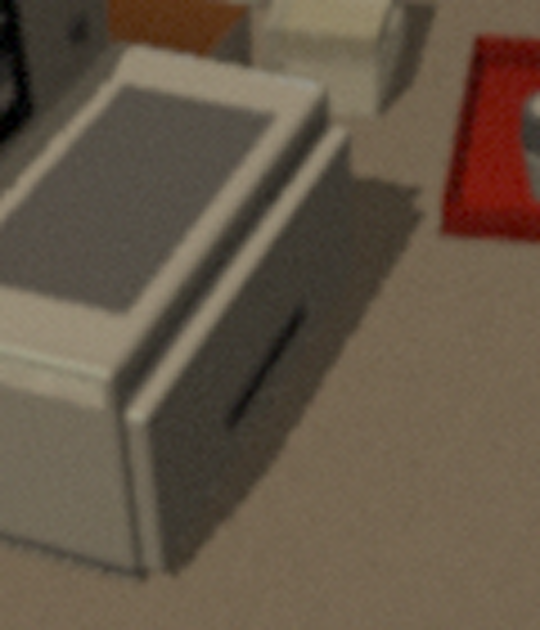

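View pics/t44.png

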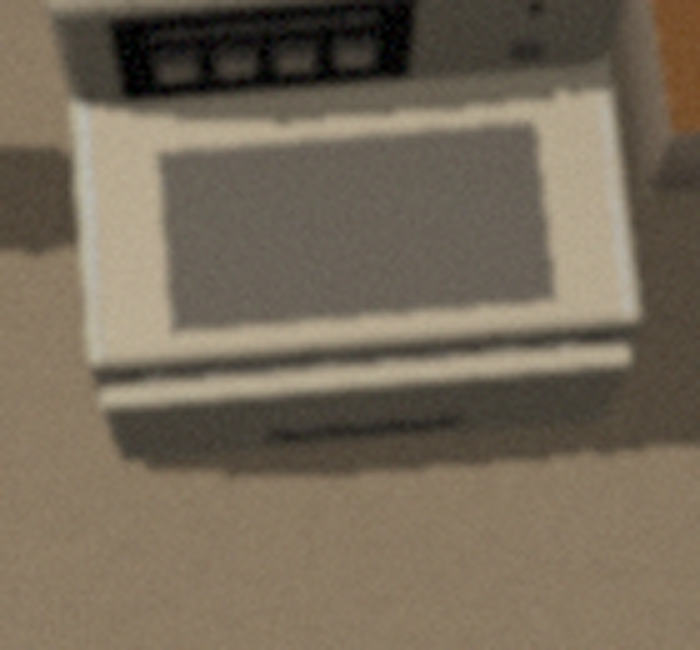

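View pics/t45.png

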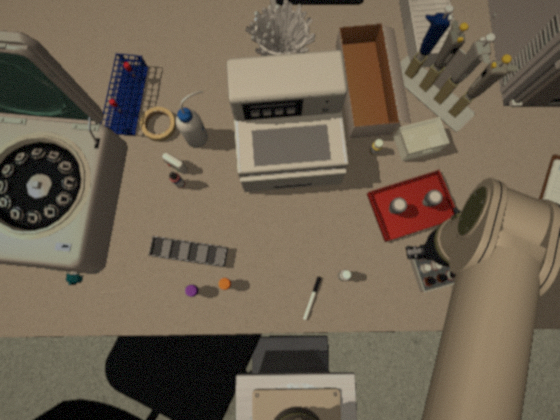

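```bash
python3 -m pendant '[[[0,0,0],[0,0,0],255],[[0,0,0],[0,0,0],255]]'; python3 -c "
from h import *
c=snap('top','t46.png'); W=cloud(c)
for s,z in [((.408,-.138),.073),((.685,.328),.088),((.617,-.391),.074),((.5945,-.292),.074)]: print(caps(W,s,ztop=z))
d=(np.abs(W[...,0]-.66)<.05)&(np.abs(W[...,1]-.02)<.2)&(W[...,2]>.115)&(W[...,2]<.135)
P=W[d];print(cv2.minAreaRect((P[:,:2]*1000).astype(np.float32)))
print(manip.hand_in())"
```

```text
clock: 55.25
position: [0.4416, -0.2726, 0.2417]
ee_rot: [0.736, -0.677, -0.003, 0.01]
ft_force: [-0.2, -0.1, 0.3]
grip_width: 0.002
(array([ 0.4112, -0.1393,  0.0718,  0.4114, -0.1389]), 11.6, 65)
(array([0.6866, 0.3276, 0.0872, 0.6849, 0.326 ]), 11.0, 40)
(array([ 0.6177, -0.3912,  0.0735,  0.6178, -0.3909]), 20.4, 177)
(array([ 0.5981, -0.2923,  0.0736,  0.5974, -0.2919]), 20.9, 179)
((672.1962280273438, -3.2079010009765625), (19.14583969116211, 286.2237854003906), 4.7263898849487305)
the job is handed in; nothing more can be done
None
```

The job is done and handed in at about 55 s. The hand-in reports no verdict, so everything below rests on my own camera checks.

- **Used bottles:** both (from sockets 1 and 3) stand upright in the red tray, cap tops at 0.0735 m. used_2 was absent.
- **Fresh bottles:** the large one went into socket 1 and the small ones into sockets 2 and 4; the fourth was absent. Before closing, the cap tops read 0.113, 0.110 and 0.110 m against an expected 0.114, 0.111 and 0.111 m. All three stood upright, and the carrier was empty.
- **Drawer:** it went in with no catching. The front panel travelled 149.5 mm by the cameras, leaving a gap of about 1 mm, so it is home to within about 1 mm of the measurement. I did not see the snap itself.
- **Bystanders:** the vial and the dropper bottle are within 1 mm of where they started. I saw no shift of the tray or carrier and no loss of grip.

Three checks did not go as expected:
- **Tool height:** the reported tool position and the camera disagreed by about 3 cm in height. I followed the camera, and the grasps bore it out.
- **Analyser contact:** on the first approach a gripper knuckle touched the analyser's edge with about 7 N. I then turned the jaws.
- **Drawer stop:** the last push peaked at about 55 N at the wrist when the drawer reached its stop, well under the 120 N limit. I then backed off.

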